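Hang cleaned pistons on the drying track

TASK

The pistons in the long black block have just been washed and must dry on the track: push each one stem-down into the bore of a tube hanger of its own until its head rests on the hanger's top. Swing the track's keeper fully open, run every loaded hanger in at the open mouth and slide them all up to the far end, the first against the stop and the others close behind it. When all are in, swing the keeper fully shut across the mouth; leave any empty hanger on the bench and everything else where it is.

Things in the scene. Friction and masses are not known exactly. Their poses are not given: they have to be found in the camera images.
- track: Fixed drying track: two facing aluminium C channels, 260 mm long, 68 mm wide together, tops 119 mm over the bench, on four posts over a steel drip pan 124 x 300 x 12 mm. Origin: underside centre of the pan; y along the track from mouth to stop, x across, z up. Inside, the channels reach 31 mm either side of the centre line; channel floor to upper lip 16 mm; slot 34 mm wide, open above and below.
- track_stop (a point): Closed end of the track: on the centre line, on the inner face of the dark end stop (which stands to 134 mm over the bench), at the height of the channel floor, 100 mm over the bench. Axes as the track's.
- track_mouth (a point): Open end of the track, where the straight channels begin, 260 mm from the stop, on the centre line at the height of the channel floor; lips flared outwards reach 18 mm further out. Rollers can enter only here. Axes as the track's.
- keeper (a joint): Keeper: steel bar that swings level over the track's mouth on an upright pin, black peg at its free end. 0 = shut, straight across the slot 14 mm inside the mouth, so that no hanger head passes; grows as it swings outwards, anticlockwise from above; 1.57 = pointing straight out beside the way in; 2.2 = fully open, clear of the way, on the far side. Slight friction (0.4 N at the peg); stays where left.
- keeper_peg (a point): Centre of the keeper's upright black peg, 12 mm in diameter, 24 mm tall, top 146 mm over the bench; it moves on a level arc of radius 80 mm about keeper_hinge.
- keeper_hinge (a point): Point on the keeper's upright hinge axis, level with the peg's centre. At keeper angle q the peg lies from here in the direction (-cos q, -sin q) of the track's x and y axes.
- hanger_a_mouth (a point): Tube hanger, one of three alike, about 0.35 kg: heavy round steel foot 62 mm wide, neck 22 mm, four-roller truck, then the grey square grip block 36 x 36 mm, sides along x and y, and a spout 18 x 18 mm. This point: centre of the spout's flat top, 135 mm over the foot's underside (188 mm over the bench when hung), where a bore 12 mm wide, 75 mm deep, bevelled 2 mm, opens. The block lies 18 to 57 mm below this point.
- hanger_a_rollers (a point): Middle of that hanger's roller truck, which is 56 mm wide (x), 62 mm long (y, the way it travels; either way round) and 10 mm high; on the hanger's axis, 83 mm below its flat top and 52 mm above the foot's underside; z up. It is 5 mm above the channel floor when the rollers stand on that.
- hanger_b_mouth (a point): Tube hanger, one of three alike, about 0.35 kg: heavy round steel foot 62 mm wide, neck 22 mm, four-roller truck, then the grey square grip block 36 x 36 mm, sides along x and y, and a spout 18 x 18 mm. This point: centre of the spout's flat top, 135 mm over the foot's underside (188 mm over the bench when hung), where a bore 12 mm wide, 75 mm deep, bevelled 2 mm, opens. The block lies 18 to 57 mm below this point.
- hanger_b_rollers (a point): Middle of that hanger's roller truck, which is 56 mm wide (x), 62 mm long (y, the way it travels; either way round) and 10 mm high; on the hanger's axis, 83 mm below its flat top and 52 mm above the foot's underside; z up. It is 5 mm above the channel floor when the rollers stand on that.
- hanger_c_mouth (a point): Tube hanger, one of three alike, about 0.35 kg: heavy round steel foot 62 mm wide, neck 22 mm, four-roller truck, then the grey square grip block 36 x 36 mm, sides along x and y, and a spout 18 x 18 mm. This point: centre of the spout's flat top, 135 mm over the foot's underside (188 mm over the bench when hung), where a bore 12 mm wide, 75 mm deep, bevelled 2 mm, opens. The block lies 18 to 57 mm below this point.
- hanger_c_rollers (a point): Middle of that hanger's roller truck, which is 56 mm wide (x), 62 mm long (y, the way it travels; either way round) and 10 mm high; on the hanger's axis, 83 mm below its flat top and 52 mm above the foot's underside; z up. It is 5 mm above the channel floor when the rollers stand on that.
- piston_a_head (a point): Chromed piston, 0.06 kg, may be absent: round head 30 mm in diameter, 10 mm thick, with a dark seal; below it a thin stem 8 mm in diameter, 68 mm long, tapered to 5 mm at the tip. This point: centre of the head, 73 mm above the stem's tip; z up the stem. In the block the head's underside is 28 mm above the block; fully down in a hanger this point is 5 mm above the hanger's flat top.
- piston_b_head (a point): Chromed piston, 0.06 kg, may be absent: round head 30 mm in diameter, 10 mm thick, with a dark seal; below it a thin stem 8 mm in diameter, 68 mm long, tapered to 5 mm at the tip. This point: centre of the head, 73 mm above the stem's tip; z up the stem. In the block the head's underside is 28 mm above the block; fully down in a hanger this point is 5 mm above the hanger's flat top.
- piston_c_head (a point): Chromed piston, 0.06 kg, may be absent: round head 30 mm in diameter, 10 mm thick, with a dark seal; below it a thin stem 8 mm in diameter, 68 mm long, tapered to 5 mm at the tip. This point: centre of the head, 73 mm above the stem's tip; z up the stem. In the block the head's underside is 28 mm above the block; fully down in a hanger this point is 5 mm above the hanger's flat top.
- parts_block: Long black plastic block 142 (x) x 50 (y) x 50 mm, fixed, with three holes in a row along x, 46 mm apart, 40 mm deep and 10 mm wide, in which the pistons stand stem down. Origin at the centre of its underside, z up.
- ring_jar: Bystander: white jar with a black lid, 45 mm in diameter, 55 mm high. Origin at the centre of its underside.
- salve_jar: Bystander: white jar with a black lid, 61 mm in diameter, 45 mm high. Origin at the centre of its underside.
- first_stage: Bystander: chromed first stage of a regulator, 74 x 71 x 39 mm. Origin at the centre of its underside.
- tape_roll: Bystander: roll of masking tape, 96 mm in diameter, 24 mm high. Origin at the centre of its underside.

How it is judged:
By the outcome, as a careful person would: the job done as asked, in the order asked, and still so for the second after the job is handed in, with the robot touching nothing.
Of piston_a, piston_b, piston_c only 2 to 3 are there at a start; the rules pass over those that are not, and their reading is None.
At some moment in a run one of hanger_a, hanger_b, hanger_c may be knocked a few centimetres aside while the robot is not near it.
It also fails if it takes over 210 s, if anything falls off the work surface, if the arm or the gripper's body presses on something with over 40 N, if the wrist force passes 120 N, or if a joint passes its speed limit or range.

ROBOT

A 7-joint arm with a two-finger parallel gripper is mounted at the origin on a cart in front of the work surface, level with it; the furniture and walls round the work are solid. World frame = base frame: x ahead of the robot, y to its left, z up, the work surface at z = 0. Lengths are in m, angles in rad, forces in N, time in s.
With the tool pointing down it reaches from about 0.425 to 0.875 m from the base axis. Payload 4.7 kg.
Tool frame: the origin (TCP) lies where the fingers leave the gripper's body, on its centre line; the fingertips stand 70 mm ahead of it and the grasp point (between the pads) lies 51 mm ahead of it; z points along the fingers, y is the line along which they close (so a half turn about z gives the same grasp; the last joint's range is limited). The gripper opens to 87 mm and grips with 3 to 60 N. Pads are 19 mm wide; open, the fingers measure 117 mm over their backs; the gripper's body (75 mm by 190 mm) begins 51 mm behind the grasp point.
Start: joints at [-1.327, 0.321, -0.07, 1.45, 0.023, 1.371, -0.057], TCP at [0.148, 0.633, 0.292] pointing down, gripper open.
Joint ranges: [-2.86, 2.86], [-0.3, 2.09], [-1.38, 1.24], [0.06, 2.45], [-1.56, 4.7], [0.09, 2.05], [-2.69, 2.69]. Speed limits (rad/s): [2.57, 2.57, 3.14, 3.14, 3.14, 3.14, 3.14].

INTERFACE

Orientations are given as a rotation vector (axis times angle).
In Python, from bench import ctrl gives the robot as it stands.
- The arm moves only by the tool drive_tool, never from a script. Its argument "motion" is a list of rows, each a list of 3 entries, a list of its own where there are three numbers: the shift along the tool's x, y, z in cm, then the turn, a rotation vector about the tool's x, y, z in degrees, then the opening, from -1 (shut) to 1 (fully open). In form: [[[x, y, z], [ax, ay, az], claw], ...]. A call has 1 to 12 rows; each row shifts and turns the commanded pose from where the row before left it, along the tool's axes as they then stand; what a row does not reach is not made up. A row lasts 1/8 s, in which the tool goes at most 62.5 mm and 10.7 degrees, less where a joint would pass 70% of its speed; a pose out of reach is approached as far as the arm can. A call with a gripper value outside its range is refused whole. The fingers move at their own pace and stop on an object; "force" is the grip in N (left out, the last holds). Time passes only in rows, so rows that do not move let the fingers close. It gives the time, the measured TCP pose, the force, the opening and the grip force at its end, in the units of the state.
- ctrl.get_state(): the state, without advancing time (a new reading comes with each control period).
- ctrl.get_image(name): name is "scene" or "top"; returns the picture (384x512x3 uint8, red, green, blue); there is no depth.
- ctrl.calibration(name): a dict with "K" (3x3 intrinsics, pixels), "origin" and "attitude" of the camera in the world. Camera axes: x right, y up, looking along -z (the intrinsics and any distortion apply to the point x, -y, -z); pixel columns grow to the right and rows downward; lengths in m; the calibration is good to about 2 mm. A picture is of the moment at which its call begins. calibration takes no time and is no camera call.
- ctrl.close_job(): hands the job in; it is judged then, once.
The state is a dict: "time": time; "joint_positions": joint angles; "qd": joint speeds; "joint_torque": joint torques, N m; "position": TCP position; "tool_rot": TCP orientation; "ft_force": force on the tool from outside, world axes, zero at the start; "torque": the same for the moment, N m; "grip_width": opening from 0.0 (shut) to 1.0 (fully open); "grip_force": force on a finger pad.
Only numpy, scipy, OpenCV 4.12 (cv2) and the standard library are available. Lean on these libraries where they do the work, as an engineer would, in place of code of your own. Each camera call takes 0.05 s, during which the arm holds its last target. There are 200 camera calls.

## Working session

There is one attempt and no reset: what is moved stays moved. The work goes in short steps, Python scripts to look and compute and a tool call to move; the robot and the scene stay as the last step left them, time stands still between calls to the robot, and variables do not carry over. Pictures are saved under pics/ and viewed, at most 14 in all, crops included, and the job is handed in when it is done.

Besides the shell and the picture viewer there is one more tool, called after "Request:" as name(argument=value, ...) on one line, values as JSON. drive_tool: Moves the arm, as the interface text tells. Its arguments: {"type":"object","properties":{"motion":{"type":"array","items":{"type":"array"}},"force":{"type":"number"}},"required":["motion"]}

```bash
ls; mkdir -p pics
python3 - <<'E'
from bench import ctrl
import cv2
for n in("scene","top"):
    im=ctrl.get_image(n); cv2.imwrite(f"pics/{n}0.png",cv2.resize(im[:,:,::-1],(800,600),interpolation=cv2.INTER_CUBIC))
    print(n,ctrl.calibration(n))
print(ctrl.get_state())
E
```

```text
pics
scene {'K': array([[413.1449808 ,   0.        , 248.06753784],
       [  0.        , 413.1449808 , 194.21334923],
       [  0.        ,   0.        ,   1.        ]]), 'origin': array([-0.22126414, -0.40125932,  1.18007849]), 'attitude': array([ 0.61382659, -0.37835418, -1.05396154])}
top {'K': array([[372.829603  ,   0.        , 257.33076912],
       [  0.        , 372.829603  , 190.42995043],
       [  0.        ,   0.        ,   1.        ]]), 'origin': array([ 0.42332793, -0.01734928,  1.29939136]), 'attitude': array([ 0.07883023, -0.08411588, -1.55996045])}
{'time': 0.1, 'joint_positions': array([-1.3269072 ,  0.32176022, -0.07006732,  1.45155078,  0.02258903,
        1.37079256, -0.05692492]), 'qd': array([ 0.00035838, -0.00068678, -0.00096309, -0.00228998,  0.00101982,
       -0.00068228,  0.0001564 ]), 'joint_torque': array([ 4.54322344e-05, -4.92564583e+01, -4.05771509e-01, -3.13401818e+01,
       -6.41402858e-02,  3.93589691e-02,  5.89125420e-05]), 'position': array([0.14801494, 0.63254013, 0.29126438]), 'tool_rot': array([-3.60170174e-01, -3.12076590e+00,  2.70316037e-03]), 'ft_force': array([-0.24563592, -0.39264295,  0.16056198]), 'torque': array([-0.00652696, -0.08954119, -0.00305047]), 'grip_force': 0.0, 'grip_width': 1.0022421946328028}
```

View pics/scene0.png

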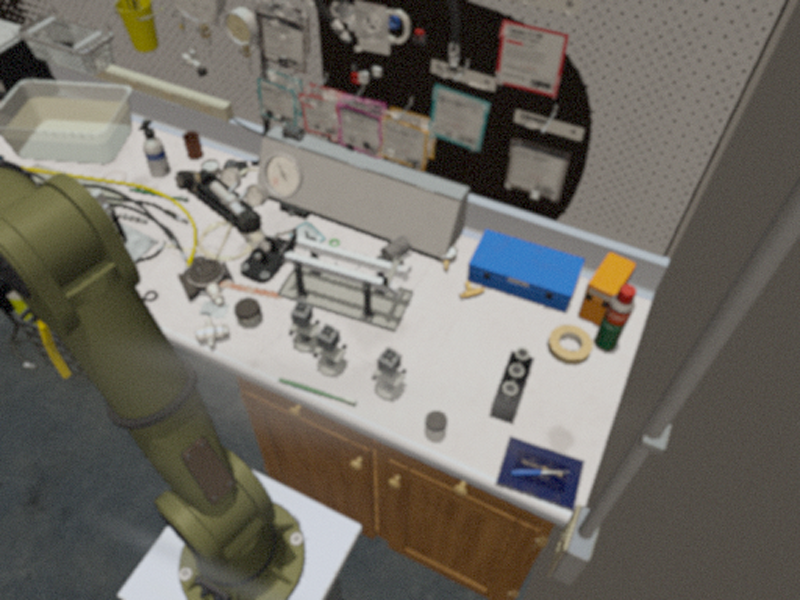

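View pics/top0.png

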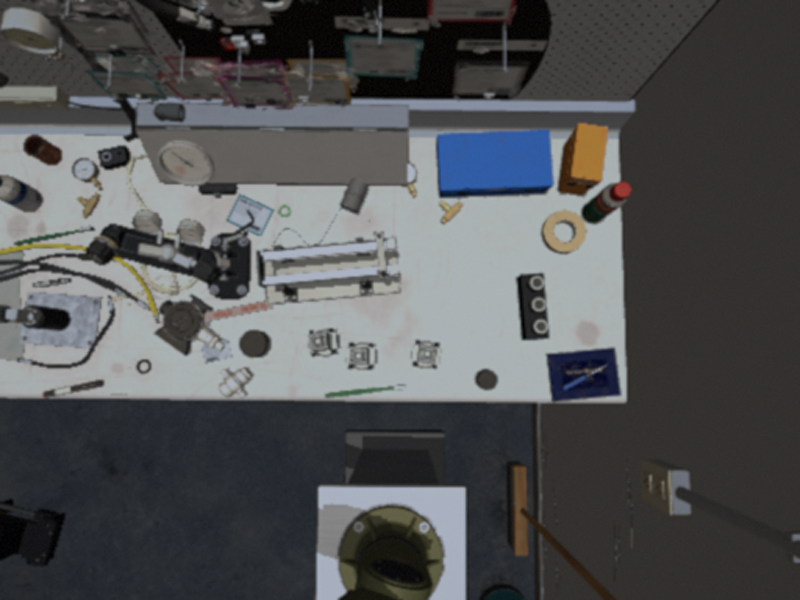

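```bash
cat > h.py <<'E'
import numpy as np,cv2
from scipy.spatial.transform import Rotation as R
from bench import ctrl
def cam(n):
    c=ctrl.calibration(n); return np.array(c["K"]),np.array(c["origin"]),R.from_rotvec(c["attitude"]).as_matrix()
def ray(n,u,v):
    K,o,A=cam(n); d=A@np.array([(u-K[0,2])/K[0,0],-(v-K[1,2])/K[1,1],-1]); return o,d/np.linalg.norm(d)
def atz(n,u,v,z):
    o,d=ray(n,u,v); return o+d*(z-o[2])/d[2]
def tri(p,q):  # top px, scene px
    o1,d1=ray("top",*p);o2,d2=ray("scene",*q)
    s=np.linalg.lstsq(np.c_[d1,-d2],o2-o1,rcond=None)[0]
    a,b=o1+s[0]*d1,o2+s[1]*d2; return (a+b)/2,np.linalg.norm(a-b)
def proj(n,P):
    K,o,A=cam(n); c=A.T@(np.array(P)-o); return np.array([K[0,2]+K[0,0]*c[0]/-c[2],K[1,2]-K[1,1]*c[1]/-c[2]])
def crop(n,x0,y0,w,h,s,f):
    im=ctrl.get_image(n)[y0:y0+h,x0:x0+w,::-1]
    im=cv2.resize(im,(int(w*s),int(h*s)),interpolation=cv2.INTER_CUBIC)
    cv2.imwrite("pics/"+f,im)
E
python3 - <<'E'
from h import *
crop("top",155,140,200,110,4,"t1.png")
crop("scene",170,140,180,150,4,"s1.png")
E
```

```text
(no output)
```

View pics/t1.png

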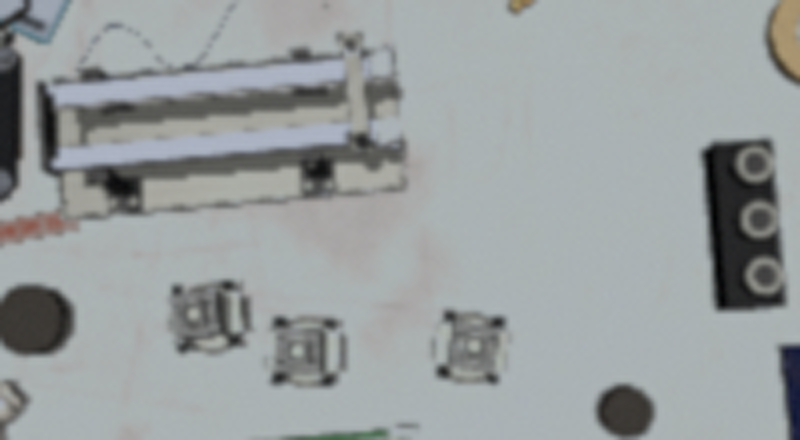

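View pics/s1.png

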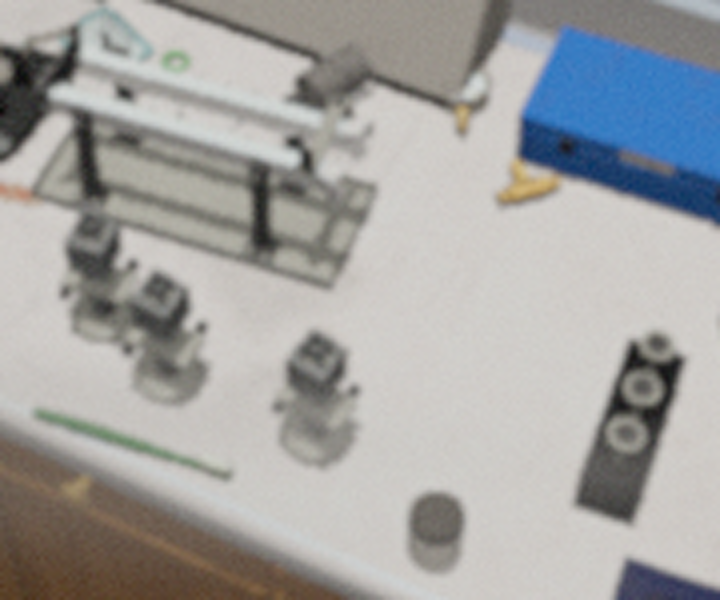

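Run:
```python
from h import *
np.set_printoptions(precision=4,suppress=True)
T=lambda u,v:(155+u/4,140+v/4); S=lambda u,v:(170+u/4,140+v/4)
for n,p,q in [("p1",(754,164),(659,346)),("p2",(759,219),(643,387)),("p3",(765,275),(627,433)),
 ("h1",(199,315),(95,229)),("h2",(304,350),(163,288)),("h3",(479,347),(319,347)),
 ("near chan stop corner",(50,170),(50,97)),("pegtop",(361,138),(303,147)),("hinge",(350,42),(340,103)),
 ("pan br",(405,187),(333,285)),("pan tr",(399,52),(375,185)),("pan bl",(65,215),(33,190)),("ringjar",(625,410),(437,510))]:
    P,e=tri(T(*p),S(*q)); print(n,P,round(e,4))
P=[atz("top",*T(*p),0.012) for p in [(405,187),(65,215)]];print(P)
print("chan top z.119",[atz("top",*T(*p),0.119) for p in [(52,95),(52,160),(368,62),(372,130)]])
```

```text
p1 [ 0.5842 -0.3046  0.0868] 0.0027
p2 [ 0.5385 -0.307   0.0907] 0.0025
p3 [ 0.4927 -0.3107  0.0912] 0.0018
h1 [0.4554 0.1422 0.1273] 0.0025
h2 [0.4282 0.0604 0.1287] 0.0001
h3 [ 0.4319 -0.0763  0.1316] 0.0005
near chan stop corner [0.5708 0.2635 0.1174] 0.0061
pegtop [0.5913 0.018  0.1558] 0.0019
hinge [0.6743 0.0268 0.1259] 0.0025
pan br [ 0.5714 -0.0187  0.0109] 0.0034
pan tr [ 0.6861 -0.0089  0.0228] 0.0046
pan bl [0.5435 0.2766 0.0118] 0.0012
ringjar [ 0.3824 -0.2017  0.0588] 0.0029
[array([ 0.5704, -0.0172,  0.012 ]), array([0.5432, 0.2771, 0.012 ])]
chan top z.119 [array([0.6296, 0.2662, 0.119 ]), array([0.5771, 0.2645, 0.119 ]), array([0.659 , 0.0135, 0.119 ]), array([0.6038, 0.0096, 0.119 ])]
```

```bash
cat >> h.py <<'E'
def avg(n,k=10): return np.mean([ctrl.get_image(n).astype(float) for _ in range(k)],0)
E
python3 - <<'E'
from h import *
t=avg("top");s=avg("scene");np.save("t.npy",t);np.save("s.npy",s)
z=lambda im,x,y,w,h,k:cv2.resize(np.clip(im[y:y+h,x:x+w,::-1]*1.1,0,255).astype(np.uint8),(int(w*k),int(h*k)),interpolation=cv2.INTER_CUBIC)
o=np.zeros((600,800,3),np.uint8)
o[:288]=z(t,190,205,100,36,8)
o[288:598,:500]=z(s,180,192,100,62,5)
b=z(t,250,148,22,34,9); o[290:596,505:703]=b
cv2.imwrite("pics/c2.png",o)
E
```

```text
(no output)
```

View pics/c2.png

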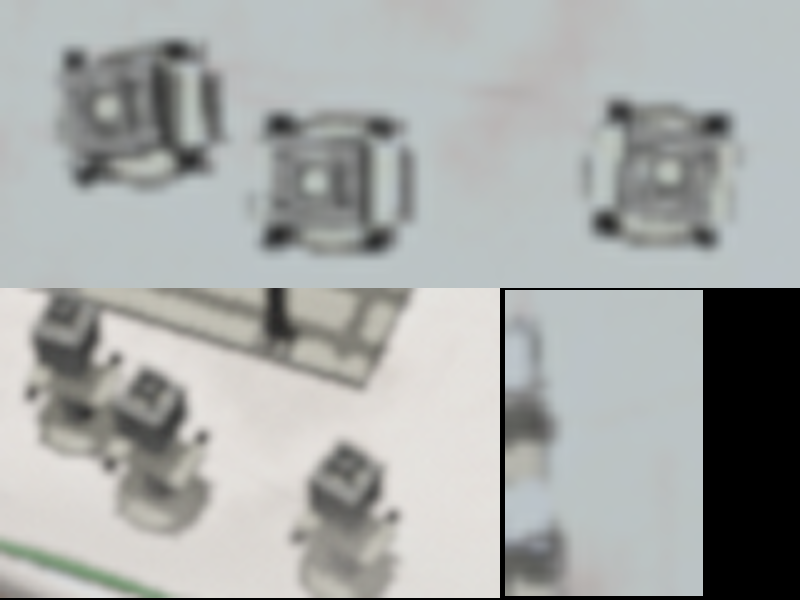

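```bash
cat >> h.py <<'E'
U=lambda x0,y0,k:(lambda u,v:(x0+(u+.5)/k-.5,y0+(v+.5)/k-.5))
E
python3 - <<'E'
from h import *
np.set_printoptions(precision=4,suppress=True)
T=U(155,140,4);S=U(170,140,4);T8=U(190,205,8);S5=U(180,192,5)
for n,p,q,z in [("p1",T(754,164),S(659,346),.088),("p2",T(759,219),S(643,387),.088),("p3",T(765,275),S(627,433),.088),
 ("h1",T8(107,107),S5(70,25),.135),("h2",T8(315,183),S5(153,102),.135),("h3",T8(667,173),S5(348,177),.135)]:
    P,e=tri(p,q); print(n,P,round(e,4),atz("top",*p,z)[:2],atz("scene",*q,z)[:2])
s=ctrl.get_state();print(s["time"],s["position"],R.from_rotvec(s["tool_rot"]).as_matrix())
E
```

```text
p1 [ 0.5854 -0.3032  0.0866] 0.0023 [ 0.5846 -0.3018] [ 0.5851 -0.3043]
p2 [ 0.5396 -0.3056  0.0904] 0.002 [ 0.5394 -0.3053] [ 0.5419 -0.3062]
p3 [ 0.4938 -0.3094  0.0909] 0.0013 [ 0.4937 -0.3095] [ 0.4961 -0.3097]
h1 [0.4587 0.147  0.1243] 0.0056 [0.457  0.1479] [0.4531 0.1389]
h2 [0.4293 0.0656 0.1242] 0.0038 [0.4283 0.0664] [0.4236 0.0592]
h3 [ 0.4342 -0.072   0.1243] 0.0028 [ 0.4334 -0.0703] [ 0.4283 -0.0765]
1.2 [0.1481 0.6329 0.2923] [[-0.9737  0.2278  0.    ]
 [ 0.2278  0.9737  0.0001]
 [-0.      0.0001 -1.    ]]
```

Request:
drive_tool(motion=[[[0, 0, -4], [0, 0, -8.5], 1], [[0, 0, -3], [0, 0, -8.5], 1], [[-3.6, -3.8, 0], [0, 0, 0], 1], [[-3.6, -3.8, 0], [0, 0, 0], 1], [[-3.6, -3.8, 0], [0, 0, 0], 1], [[-3.6, -3.8, 0], [0, 0, 0], 1], [[-3.6, -3.8, 0], [0, 0, 0], 1], [[-3.6, -3.8, 0], [0, 0, 0], 1], [[-3.6, -3.8, 0], [0, 0, 0], 1], [[-3.6, -3.8, 0], [0, 0, 0], 1], [[0, 0, 0], [0, 0, 0], 1]])

```text
time: 2.58
position: [0.4597, 0.3441, 0.3625]
tool_rot: [-0.09, 3.138, -0.003]
ft_force: [-1.0, 0.5, 0.0]
grip_width: 0.997
grip_force: 0.0
```

```bash
cat > d.py <<'E'
# d.py x y z yaw_deg_of_tool_y : shift needed in tool axes (cm), if turned after the shift
import sys
from h import *
s=ctrl.get_state();M=R.from_rotvec(s["tool_rot"]).as_matrix()
np.set_printoptions(precision=4,suppress=True)
print(round(s["time"],2),"pos",s["position"],"yaw",round(np.degrees(np.arctan2(M[1,1],M[0,1])),2),"tilt",np.round(M[:2,2],3),"w",round(s["grip_width"],3),"gf",round(s["grip_force"],1),"F",s["ft_force"].round(1))
a=list(map(float,sys.argv[1:]))
for i in range(0,len(a),4):
    x,y,z,w=a[i:i+4]
    cur=np.degrees(np.arctan2(M[1,1],M[0,1])); dw=(w-cur+90)%180-90
    d=M.T@(np.array([x,y,z])-s["position"])*100
    t=np.radians(w); M2=np.c_[[np.sin(-t),np.cos(t),0],[np.cos(t),np.sin(t),0],[0,0,-1]]
    M2[:,0]=np.cross(M2[:,1],M2[:,2])
    print("shift",d.round(2),"turn z",round(-dw,1),"shift if turned first",(M2.T@(np.array([x,y,z])-s["position"])*100).round(2))
E
python3 d.py .494 -.309 .3 93.8
```

```text
2.58 pos [0.4597 0.3441 0.3625] yaw 93.29 tilt [ 0.002 -0.002] w 0.997 gf 0.0 F [-1.   0.5  0. ]
shift [  0.34 -65.38   6.36] turn z -0.5 shift if turned first [  0.9  -65.39   6.25]
```

Request:
drive_tool(motion=[[[0, -5.9, 0.5], [0, 0, -0.5], 1], [[0.1, -5.9, 0.5], [0, 0, 0], 1], [[0.1, -5.9, 0.5], [0, 0, 0], 1], [[0.1, -5.9, 0.5], [0, 0, 0], 1], [[0.1, -5.9, 0.5], [0, 0, 0], 1], [[0.1, -5.9, 0.5], [0, 0, 0], 1], [[0.1, -5.9, 0.5], [0, 0, 0], 1], [[0.1, -5.9, 0.5], [0, 0, 0], 1], [[0.1, -5.9, 0.5], [0, 0, 0], 1], [[0, -5.9, 0.5], [0, 0, 0], 1], [[0, -5.9, 1], [0, 0, 0], 1], [[0, 0, 0], [0, 0, 0], 1]])

```text
time: 4.08
position: [0.4947, -0.3031, 0.3011]
tool_rot: [0.107, -3.136, 0.004]
ft_force: [0.4, 0.1, -0.2]
grip_width: 1.001
grip_force: 0.0
```

```bash
python3 d.py .494 -.309 .137 93.8
```

```text
4.08 pos [ 0.4947 -0.3031  0.3011] yaw 93.91 tilt [-0.003 -0.003] w 1.001 gf 0.0 F [ 0.4  0.1 -0.2]
shift [ 0.05 -0.54 16.41] turn z 0.1 shift if turned first [ 0.1  -0.59 16.41]
```

Request:
drive_tool(motion=[[[0, -0.6, 3.4], [0, 0, 0], 1], [[0, 0, 4], [0, 0, 0], 1], [[0, 0, 4], [0, 0, 0], 1], [[0, 0, 3], [0, 0, 0], 1], [[0, 0, 2], [0, 0, 0], 1], [[0, 0, 0], [0, 0, 0], 0], [[0, 0, 0], [0, 0, 0], -1], [[0, 0, 0], [0, 0, 0], -1], [[0, 0, 0], [0, 0, 0], -1], [[0, 0, 0], [0, 0, 0], -1], [[0, 0, 0], [0, 0, 0], -1]], force=20)

```text
time: 5.45
position: [0.4968, -0.3049, 0.1384]
tool_rot: [-0.119, 3.139, 0.0]
ft_force: [-0.3, -0.0, 0.4]
grip_width: 0.405
grip_force: 0.0
```

```bash
python3 d.py .4334 -.0703 .277 93.8
```

```text
5.45 pos [ 0.4968 -0.3049  0.1384] yaw 94.33 tilt [0. 0.] w 0.405 gf 0.0 F [-0.3 -0.   0.4]
shift [  4.55  23.87 -13.86] turn z 0.5 shift if turned first [  4.77  23.83 -13.86]
```

Request:
drive_tool(motion=[[[0, 0, 0], [0, 0, 0], -1], [[0, 0, 0], [0, 0, 0], -1], [[0, 0, 0], [0, 0, 0], -1], [[0, 0, 0], [0, 0, 0], -1]])

```text
time: 5.95
position: [0.4968, -0.3052, 0.1383]
tool_rot: [-0.119, 3.139, -0.001]
ft_force: [0.5, -0.7, 0.5]
grip_width: 0.333
grip_force: 20.0
```

```bash
python3 - <<'E'
from h import *
np.set_printoptions(precision=4,suppress=True)
for i in range(4):
    print(ctrl.get_state()["position"],ctrl.get_state()["grip_width"]); ctrl.get_image("top")
E
python3 d.py .4334 -.0703 .277 93.8
```

```text
[ 0.4968 -0.3052  0.1383] 0.3327407356980883
[ 0.4968 -0.3051  0.1383] 0.3296041598790846
[ 0.4968 -0.3051  0.1383] 0.33494095431482807
[ 0.4968 -0.3051  0.1384] 0.3318129180015642
6.15 pos [ 0.4968 -0.3051  0.1383] yaw 94.33 tilt [ 0. -0.] w 0.336 gf 20.0 F [ 0.3 -0.8  1.1]
shift [  4.55  23.89 -13.88] turn z 0.5 shift if turned first [  4.77  23.85 -13.87]
```

Request:
drive_tool(motion=[[[0, 0, -3], [0, 0, 0], -1], [[0, 0, -4], [0, 0, 0], -1], [[0, 0, -4], [0, 0, 0], -1], [[0.7, 4, -3.2], [0, 0, 0], -1], [[0.7, 4, 0], [0, 0, 0], -1], [[0.7, 4, 0], [0, 0, 0], -1], [[0.7, 4, 0], [0, 0, 0], -1], [[0.7, 4, 0], [0, 0, 0], -1], [[0.8, 4.2, 0], [0, 0, 0.5], -1], [[0, 0, 0], [0, 0, 0], -1], [[0, 0, 0], [0, 0, 0], -1]])

```text
time: 7.52
position: [0.4355, -0.0673, 0.2802]
tool_rot: [0.105, -3.14, 0.0]
ft_force: [0.2, -0.7, -0.2]
grip_width: 0.331
grip_force: 20.0
```

```bash
python3 d.py .4365 -.066 .28 93.8
python3 - <<'E'
from h import *
t=avg("top",6);s=avg("scene",6)
z=lambda im,x,y,w,h,k:cv2.resize(np.clip(im[y:y+h,x:x+w,::-1]*1.1,0,255).astype(np.uint8),(int(w*k),int(h*k)),interpolation=cv2.INTER_CUBIC)
np.set_printoptions(precision=1,suppress=True)
for P in [(.4334,-.0703,.135),(.4334,-.067,.228)]: print(proj("top",P),proj("scene",P))
o=np.zeros((440,800,3),np.uint8)
o[:,:396]=z(t,250,200,36,40,11)
o[:,400:796]=z(s,228,205,36,40,11)
cv2.imwrite("pics/c3.png",o)
E
```

```text
7.53 pos [ 0.4355 -0.0673  0.2802] yaw 93.83 tilt [-0. -0.] w 0.331 gf 20.0 F [ 0.2 -0.7 -0.2]
shift [-0.11  0.12  0.02] turn z 0.0 shift if turned first [-0.11  0.12  0.02]
[272.9 226.2] [248.2 225. ]
[273.3 225.9] [247.2 206.2]
```

View pics/c3.png

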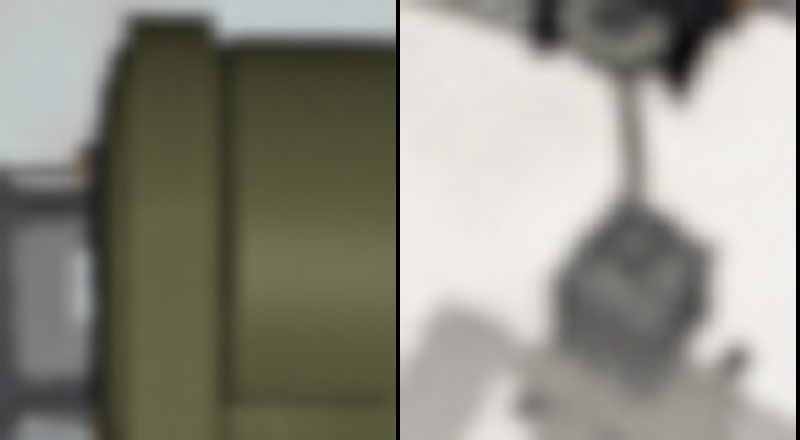

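Run:
```python
from h import *
np.set_printoptions(precision=1,suppress=True)
f=lambda P:(proj("scene",P)-[228,205]+.5)*11+[400,0]
for n,P in [("tip",(.4325,-.0673,.152)),("head",(.4325,-.0673,.225)),("tip tool",(.4355,-.0673,.152)),("spout top-est",(.4334,-.0703,.135)),("spout scene-est",(.4283,-.0765,.135))]: print(n,f(P))
for sx in(-9,9):
  for sy in (-9,9): print("spout corner",f((.4334+sx/1e3,-.0703+sy/1e3,.135)))
for sx in(-18,18):
  for sy in (-18,18):
    r=R.from_euler('z',-8.7,degrees=True).apply([sx/1e3,sy/1e3,0]); print("blk",sx,sy,f(r+[.4334,-.0703,.117]),f(r+[.4334,-.0703,.078]))
```

```text
tip [616.2 188.8]
head [616.2  28.3]
tip tool [621.1 181. ]
spout top-est [627.2 225.8]
spout scene-est [638.7 247.4]
spout corner [641.3 261.5]
spout corner [583.9 237.3]
spout corner [670.3 214.3]
spout corner [613.2 190.5]
blk -18 -18 [641.8 336.6] [641.2 412.5]
blk -18 18 [538.2 274.3] [540.  350.9]
blk 18 -18 [715.6 250.5] [713.3 327.3]
blk 18 18 [612.7 190. ] [612.8 267.4]
```

Request:
drive_tool(motion=[[[-0.2, 0.15, 0.5], [0, 0, 0], -1], [[0, 0, 0.5], [0, 0, 0], -1], [[0, 0, 0.4], [0, 0, 0], -1], [[0, 0, 0.4], [0, 0, 0], -1], [[0, 0, 0.3], [0, 0, 0], -1], [[0, 0, 0], [0, 0, 0], -1], [[0, 0, 0], [0, 0, 0], -1]])

```text
time: 9.0
position: [0.4376, -0.0652, 0.2594]
tool_rot: [-0.105, 3.139, 0.0]
ft_force: [0.1, -0.1, -0.8]
grip_width: 0.336
grip_force: 20.0
```

```bash
python3 d.py .437 -.066 .2 93.8
python3 - <<'E'
from h import *
s=avg("scene",8)
z=lambda im,x,y,w,h,k:cv2.resize(np.clip(im[y:y+h,x:x+w,::-1]*1.3,0,255).astype(np.uint8),(int(w*k),int(h*k)),interpolation=cv2.INTER_CUBIC)
cv2.imwrite("pics/c4.png",z(s,230,200,34,40,14))
E
```

```text
9.0 pos [ 0.4376 -0.0652  0.2594] yaw 93.84 tilt [0. 0.] w 0.336 gf 20.0 F [ 0.1 -0.1 -0.8]
shift [ 0.07 -0.07  5.94] turn z 0.0 shift if turned first [ 0.07 -0.07  5.94]
```

View pics/c4.png

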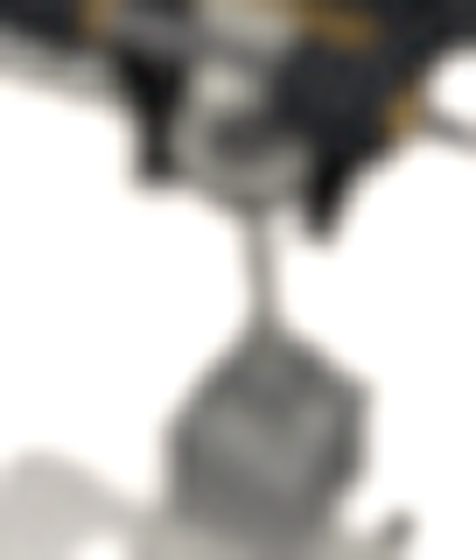

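Request:
drive_tool(motion=[[[0, 0, 0.5], [0, 0, 0], -1], [[0, 0, 0.5], [0, 0, 0], -1], [[0, 0, 1], [0, 0, 0], -1], [[0, 0, 1], [0, 0, 0], -1], [[0, 0, 1], [0, 0, 0], -1], [[0, 0, 1], [0, 0, 0], -1], [[0, 0, 0.8], [0, 0, 0], -1], [[0, 0, 0.5], [0, 0, 0], -1], [[0, 0, 0.2], [0, 0, 0], -1], [[0, 0, 0], [0, 0, 0], -1]])

```text
time: 10.65
position: [0.4389, -0.0656, 0.196]
tool_rot: [-0.105, 3.137, 0.0]
ft_force: [-1.3, -1.2, 8.7]
grip_width: 0.336
grip_force: 20.0
```

Request:
drive_tool(motion=[[[0, 0, 0.3], [0, 0, 0], -1], [[0, 0, 0.2], [0, 0, 0], -1], [[0, 0, 0], [0, 0, 0], -1]])

```text
time: 11.02
position: [0.4411, -0.0662, 0.1941]
tool_rot: [-0.104, 3.132, -0.0]
ft_force: [-4.7, -2.9, 25.3]
grip_width: 0.337
grip_force: 20.0
```

Request:
drive_tool(motion=[[[0, 0, -0.4], [0, 0, 0], 0.3], [[0, 0, 0], [0, 0, 0], 0.3], [[0, 0, 0], [0, 0, 0], 0.3], [[0, 0, 0], [0, 0, 0], 0.3], [[0, 0, -2], [0, 0, 0], 0.3], [[0, 0, -4], [0, 0, 0], 0.3], [[0, 0, 0], [0, 0, 0], 0.3]])

```text
time: 11.9
position: [0.4391, -0.0652, 0.2557]
tool_rot: [-0.105, 3.135, 0.001]
ft_force: [-0.6, 0.3, 0.4]
grip_width: 0.648
grip_force: 0.0
```

```bash
python3 d.py .5395 -.302 .138 93.8;  python3 - <<'E'
from h import *
s=avg("scene",8)
z=lambda im,x,y,w,h,k:cv2.resize(np.clip(im[y:y+h,x:x+w,::-1]*1.2,0,255).astype(np.uint8),(int(w*k),int(h*k)),interpolation=cv2.INTER_CUBIC)
cv2.imwrite("pics/c5.png",z(s,180,190,90,66,8))
E
```

```text
11.9 pos [ 0.4391 -0.0652  0.2557] yaw 93.85 tilt [0.005 0.001] w 0.648 gf 0.0 F [-0.6  0.3  0.4]
shift [ -8.37 -24.3   11.8 ] turn z 0.0 shift if turned first [ -8.45 -24.29  11.77]
```

View pics/c5.png

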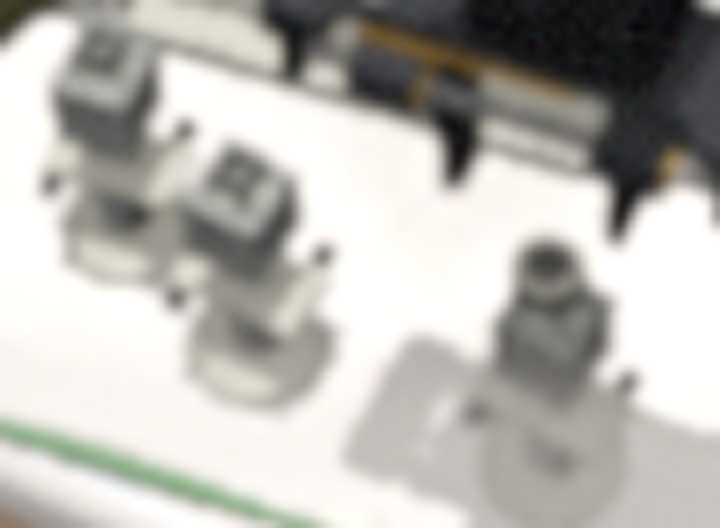

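Request:
drive_tool(motion=[[[-1.5, -4, 0], [0, 0, 0], 0.6], [[-1.5, -4, 0], [0, 0, 0], 1], [[-1.5, -4, 0], [0, 0, 0], 1], [[-1.4, -4, 0], [0, 0, 0], 1], [[-1.4, -4, 0], [0, 0, 0], 1], [[-1.5, -4.2, 0], [0, 0, 0], 1], [[0, 0, 4], [0, 0, 0], 1], [[0, 0, 4], [0, 0, 0], 1], [[0, 0, 2.5], [0, 0, 0], 0.3], [[0, 0, 0], [0, 0, 0], 0.3], [[0, 0, 0], [0, 0, 0], 0.3]])

```text
time: 13.68
position: [0.542, -0.3012, 0.1492]
tool_rot: [-0.105, 3.139, -0.001]
ft_force: [0.8, -0.2, 0.5]
grip_width: 0.746
grip_force: 0.0
```

```bash
python3 d.py .543 -.301 .138 93.8
```

```text
13.68 pos [ 0.542  -0.3012  0.1492] yaw 93.83 tilt [ 0.001 -0.001] w 0.746 gf 0.0 F [ 0.8 -0.2  0.5]
shift [-0.1   0.01  1.12] turn z 0.0 shift if turned first [-0.1   0.01  1.12]
```

Request:
drive_tool(motion=[[[-0.1, 0, 1.1], [0, 0, 0], 0.3], [[0, 0, 0], [0, 0, 0], -1], [[0, 0, 0], [0, 0, 0], -1], [[0, 0, 0], [0, 0, 0], -1], [[0, 0, 0], [0, 0, 0], -1], [[0, 0, 0], [0, 0, 0], -1], [[0, 0, 0], [0, 0, 0], -1], [[0, 0, 0], [0, 0, 0], -1], [[0, 0, 0], [0, 0, 0], -1]])

```text
time: 14.8
position: [0.5427, -0.3013, 0.1376]
tool_rot: [-0.105, 3.139, -0.002]
ft_force: [0.2, -2.6, 3.3]
grip_width: 0.336
grip_force: 20.0
```

```bash
python3 d.py .4335 .0715 .28 93.8
```

```text
14.8 pos [ 0.5427 -0.3013  0.1376] yaw 93.82 tilt [ 0.001 -0.001] w 0.336 gf 20.0 F [ 0.2 -2.6  3.3]
shift [  8.4   37.91 -14.28] turn z 0.0 shift if turned first [  8.42  37.92 -14.24]
```

Request:
drive_tool(motion=[[[0, 0, -3], [0, 0, 0], -1], [[0, 0, -4], [0, 0, 0], -1], [[0, 0, -4.5], [0, 0, 0], -1], [[1.2, 5, -4.8], [0, 0, 0], -1], [[1.2, 5, 0], [0, 0, 0], -1], [[1.2, 5.5, 0], [0, 0, 0], -1], [[1.2, 5.5, 0], [0, 0, 0], -1], [[1.2, 5.5, 0], [0, 0, 0], -1], [[1.2, 5.5, 0], [0, 0, 0], -1], [[1.2, 5.9, 0], [0, 0, 0], -1], [[0, 0, 1.5], [0, 0, 0], -1], [[0, 0, 0], [0, 0, 0], -1]])

```text
time: 16.3
position: [0.4337, 0.0661, 0.2784]
tool_rot: [0.106, -3.136, 0.002]
ft_force: [-0.2, -0.1, -0.4]
grip_width: 0.337
grip_force: 20.0
```

```bash
python3 d.py .4335 .0715 .28 93.8;python3 - <<'E'
from h import *
s=avg("scene",8)
z=lambda im,x,y,w,h,k:cv2.resize(np.clip(im[y:y+h,x:x+w,::-1]*1.2,0,255).astype(np.uint8),(int(w*k),int(h*k)),interpolation=cv2.INTER_CUBIC)
cv2.imwrite("pics/c6.png",z(s,192,180,36,50,12))
E
```

```text
16.3 pos [0.4337 0.0661 0.2784] yaw 93.89 tilt [-0.004 -0.001] w 0.337 gf 20.0 F [-0.2 -0.1 -0.4]
shift [-0.01  0.54 -0.16] turn z 0.1 shift if turned first [-0.01  0.54 -0.16]
```

View pics/c6.png

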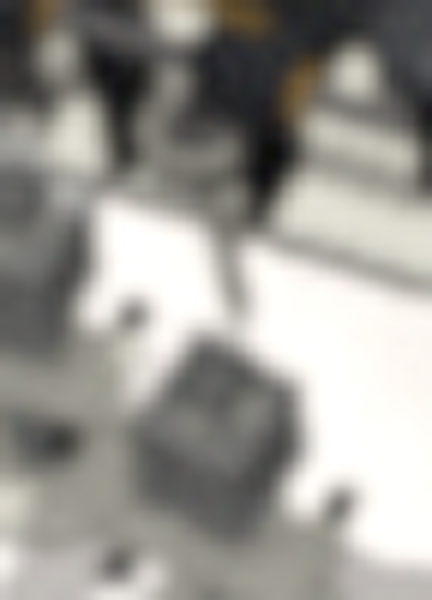

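Request:
drive_tool(motion=[[[0.15, 0.5, 0], [0, 0, 0], -1], [[0, 0, 0.5], [0, 0, 0], -1], [[0, 0, 0.5], [0, 0, 0], -1], [[0, 0, 0.5], [0, 0, 0], -1], [[0, 0, 0.5], [0, 0, 0], -1], [[0, 0, 0.5], [0, 0, 0], -1], [[0, 0, 0.3], [0, 0, 0], -1], [[0, 0, 0], [0, 0, 0], -1]])

```text
time: 17.7
position: [0.433, 0.0713, 0.2516]
tool_rot: [0.105, -3.139, 0.0]
ft_force: [-0.0, -0.0, -1.1]
grip_width: 0.331
grip_force: 20.0
```

Request:
drive_tool(motion=[[[0, 0, 0.4], [0, 0, 0], -1], [[0, 0, 0.4], [0, 0, 0], -1], [[0, 0, 0.4], [0, 0, 0], -1], [[0, 0, 0], [0, 0, 0], -1]])

```text
time: 18.2
position: [0.433, 0.0712, 0.2394]
tool_rot: [0.105, -3.139, 0.0]
ft_force: [-0.1, 1.2, -0.9]
grip_width: 0.334
grip_force: 20.0
```

Past the block's top level with no contact: in the bore. Push it home.

Request:
drive_tool(motion=[[[0, 0, 1], [0, 0, 0], -1], [[0, 0, 1], [0, 0, 0], -1], [[0, 0, 1], [0, 0, 0], -1], [[0, 0, 0.8], [0, 0, 0], -1], [[0, 0, 0.5], [0, 0, 0], -1], [[0, 0, 0.3], [0, 0, 0], -1], [[0, 0, 0.2], [0, 0, 0], -1], [[0, 0, 0], [0, 0, 0], -1]])

```text
time: 19.2
position: [0.4349, 0.0715, 0.1948]
tool_rot: [-0.105, 3.136, 0.002]
ft_force: [-3.9, 0.4, 16.2]
grip_width: 0.332
grip_force: 20.0
```

Request:
drive_tool(motion=[[[0, 0, -0.3], [0, 0, 0], 0.3], [[0, 0, 0], [0, 0, 0], 0.3], [[0, 0, 0], [0, 0, 0], 0.3], [[0, 0, 0], [0, 0, 0], 0.3], [[0, 0, -3], [0, 0, 0], 0.3], [[0, 0, -3.5], [0, 0, 0], 0.3], [[-2.2, -5.5, 0], [0, 0, 0], 0.5], [[-2.2, -5.5, 0], [0, 0, 0], 0.5], [[-2.2, -5.5, 0], [0, 0, 0], 0.5], [[-2.2, -5.5, 0], [0, 0, 0], 0.5], [[-2.2, -5.5, 0], [0, 0, 0], 0.5], [[-2.1, -5.5, 0], [0, 0, 0], 0.5]])

```text
time: 20.7
position: [0.5871, -0.2504, 0.2595]
tool_rot: [0.107, -3.14, 0.0]
ft_force: [1.5, 0.3, 0.5]
grip_width: 0.75
grip_force: 0.0
```

Request:
drive_tool(motion=[[[0, -5, 0], [0, 0, 0], 0.5], [[0, 0, 0], [0, 0, 0], 0.5], [[0, 0, 4], [0, 0, 0], 0.5], [[0, 0, 4], [0, 0, 0], 0.5], [[0, 0, 2.5], [0, 0, 0], 0.3], [[0, 0, 0], [0, 0, 0], 0.3]])

```text
time: 21.45
position: [0.5884, -0.2969, 0.1524]
tool_rot: [0.107, -3.135, -0.004]
ft_force: [-0.4, -0.5, 0.0]
grip_width: 0.664
grip_force: 0.0
```

```bash
python3 d.py .588 -.299 .138 93.8
```

```text
21.45 pos [ 0.5884 -0.2969  0.1524] yaw 93.92 tilt [-0.004  0.003] w 0.664 gf 0.0 F [-0.4 -0.5  0. ]
shift [ 0.05 -0.21  1.44] turn z 0.1 shift if turned first [ 0.06 -0.2   1.44]
```

Request:
drive_tool(motion=[[[0, -0.2, 1.4], [0, 0, 0], 0.3], [[0, 0, 0], [0, 0, 0], -1], [[0, 0, 0], [0, 0, 0], -1], [[0, 0, 0], [0, 0, 0], -1], [[0, 0, 0], [0, 0, 0], -1], [[0, 0, 0], [0, 0, 0], -1], [[0, 0, 0], [0, 0, 0], -1], [[0, 0, 0], [0, 0, 0], -1], [[0, 0, 0], [0, 0, 0], -1]])

```text
time: 22.58
position: [0.5897, -0.3013, 0.1413]
tool_rot: [-0.105, 3.139, -0.0]
ft_force: [0.5, -0.0, 3.4]
grip_width: 0.337
grip_force: 20.0
```

```bash
python3 d.py .462 .153 .30 93.8
python3 - <<'E'
from h import *
t=avg("top",6)
z=lambda im,x,y,w,h,k:cv2.resize(np.clip(im[y:y+h,x:x+w,::-1]*1.1,0,255).astype(np.uint8),(int(w*k),int(h*k)),interpolation=cv2.INTER_CUBIC)
cv2.imwrite("pics/c7.png",z(t,155,145,130,97,6))
E
```

```text
22.57 pos [ 0.5897 -0.3013  0.1413] yaw 93.83 tilt [ 0.001 -0.   ] w 0.337 gf 20.0 F [ 0.5 -0.   3.4]
shift [  9.69  46.18 -15.89] turn z 0.0 shift if turned first [  9.73  46.18 -15.87]
```

View pics/c7.png

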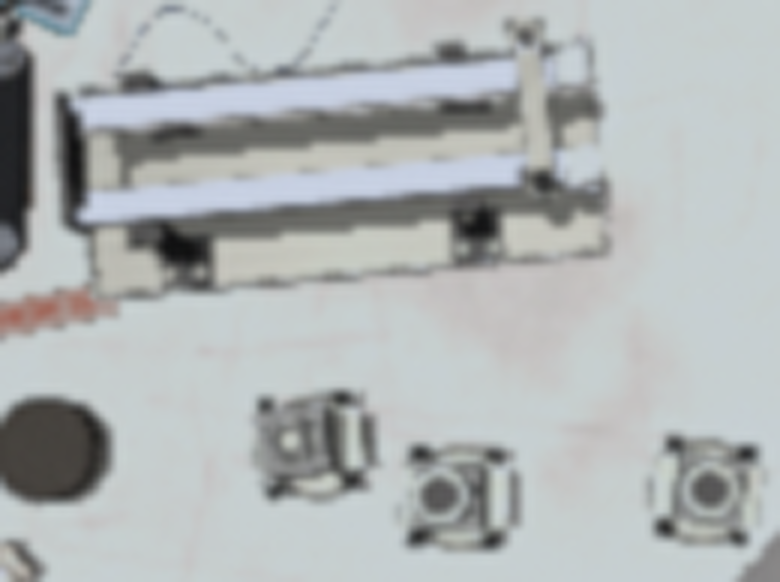

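Request:
drive_tool(motion=[[[0, 0, -3], [0, 0, 0], -1], [[0, 0, -4.5], [0, 0, 0], -1], [[0, 0, -4.5], [0, 0, 0], -1], [[0.9, 4.5, -4.5], [0, 0, 0], -1], [[1.1, 5.2, 0], [0, 0, 0], -1], [[1.1, 5.2, 0], [0, 0, 0], -1], [[1.1, 5.2, 0], [0, 0, 0], -1], [[1.1, 5.2, 0], [0, 0, 0], -1], [[1.1, 5.2, 0], [0, 0, 0], -1], [[1.1, 5.2, 0], [0, 0, 0], -1], [[1.1, 5.2, 0], [0, 0, 0], -1], [[1.1, 5.2, 0], [0, 0, 0], -1]])

```text
time: 24.38
position: [0.4609, 0.1525, 0.3039]
tool_rot: [0.105, -3.139, 0.0]
ft_force: [0.5, -0.0, -1.7]
grip_width: 0.337
grip_force: 20.0
```

Request:
drive_tool(motion=[[[0, 0, 1], [0, 0, 0], -1], [[0, 0, 0], [0, 0, 0], -1]])

```text
time: 24.62
position: [0.4615, 0.1503, 0.2932]
tool_rot: [0.105, -3.137, 0.003]
ft_force: [0.1, -0.0, -0.4]
grip_width: 0.336
grip_force: 20.0
```

```bash
python3 d.py .463 .153 .25 93.8
python3 - <<'E'
from h import *
np.set_printoptions(precision=4,suppress=True)
V=U(155,145,6)
for n,p,z in [("cl stop",(82,160),.119),("cl mouth",(520,115),.119),("hinge",(523,33),.135),("peg",(541,180),.146),("h1",(292,440),.135),("h2",(440,494),.15),("h3",(710,489),.15),("roll h3",(0,0),0)]:
    print(n,atz("top",*V(*p),z))
E
```

```text
24.62 pos [0.4615 0.1503 0.2932] yaw 93.84 tilt [-0.002 -0.002] w 0.336 gf 20.0 F [ 0.1 -0.  -0.4]
shift [-0.18  0.27  4.31] turn z 0.0 shift if turned first [-0.17  0.26  4.32]
cl stop [0.6053 0.2646 0.119 ]
cl mouth [0.6319 0.0316 0.119 ]
hinge [0.6731 0.0299 0.135 ]
peg [0.593  0.0191 0.146 ]
h1 [0.4571 0.1469 0.135 ]
h2 [0.4298 0.0685 0.15  ]
h3 [ 0.4336 -0.0695  0.15  ]
roll h3 [0.7188 0.3447 0.    ]
```

Request:
drive_tool(motion=[[[-0.1, 0.1, 1], [0, 0, 0], -1], [[0, 0, 0.8], [0, 0, 0], -1], [[0, 0, 0.5], [0, 0, 0], -1], [[0, 0, 0.5], [0, 0, 0], -1], [[0, 0, 0.4], [0, 0, 0], -1], [[0, 0, 0.4], [0, 0, 0], -1], [[0, 0, 0.3], [0, 0, 0], -1], [[0, 0, 0], [0, 0, 0], -1]])

```text
time: 25.62
position: [0.463, 0.1522, 0.2555]
tool_rot: [0.105, -3.14, 0.0]
ft_force: [-0.4, 0.2, -0.9]
grip_width: 0.338
grip_force: 20.0
```

Request:
drive_tool(motion=[[[0, 0, 0.5], [0, 0, 0], -1], [[0, 0, 0.5], [0, 0, 0], -1], [[0, 0, 0.8], [0, 0, 0], -1], [[0, 0, 1], [0, 0, 0], -1], [[0, 0, 1], [0, 0, 0], -1], [[0, 0, 0.8], [0, 0, 0], -1], [[0, 0, 0.5], [0, 0, 0], -1], [[0, 0, 0.4], [0, 0, 0], -1], [[0, 0, 0.2], [0, 0, 0], -1], [[0, 0, 0.2], [0, 0, 0], -1], [[0, 0, 0], [0, 0, 0], -1]])

```text
time: 27.0
position: [0.464, 0.1525, 0.1985]
tool_rot: [-0.105, 3.138, 0.003]
ft_force: [-2.1, -0.9, 8.2]
grip_width: 0.334
grip_force: 20.0
```

Request:
drive_tool(motion=[[[0, 0, 0.3], [0, 0, 0], -1], [[0, 0, 0], [0, 0, 0], -1], [[0, 0, -0.3], [0, 0, 0], 0.3], [[0, 0, 0], [0, 0, 0], 0.3], [[0, 0, 0], [0, 0, 0], 0.3], [[0, 0, 0], [0, 0, 0], 0.3], [[0, 0, -3], [0, 0, 0], 0.3], [[0, 0, -3.5], [0, 0, -2.7], 0.3], [[-4, -4.8, 0], [0, 0, 0], 0.3], [[-4, -4.8, 0], [0, 0, 0], 0.3], [[-3.8, -4.8, 0], [0, 0, 0], 0.3], [[0, 0, 0], [0, 0, 0], 0.3]])

```text
time: 28.5
position: [0.5984, 0.0171, 0.2606]
tool_rot: [0.167, -3.136, 0.009]
ft_force: [-0.4, 0.2, 0.3]
grip_width: 0.65
grip_force: 0.0
```

```bash
python3 d.py .597 .023 .2 96.5
```

```text
28.5 pos [0.5984 0.0171 0.2606] yaw 96.08 tilt [-0.    -0.005] w 0.65 gf 0.0 F [-0.4  0.2  0.3]
shift [0.07 0.63 6.05] turn z -0.4 shift if turned first [0.07 0.6  6.06]
```

Request:
drive_tool(motion=[[[0, 0.6, 2], [0, 0, -0.4], 0.3], [[0, 0, 2], [0, 0, 0], 0.3], [[0, 0, 1.9], [0, 0, 0], 0.3], [[0, 0, 0], [0, 0, 0], -1], [[0, 0, 0], [0, 0, 0], -1], [[0, 0, 0], [0, 0, 0], -1], [[0, 0, 0], [0, 0, 0], -1], [[0, 0, 0], [0, 0, 0], -1], [[0, 0, 0], [0, 0, 0], -1], [[0, 0, 0], [0, 0, 0], -1], [[0, 0, 0], [0, 0, 0], -1]], force=8)

```text
time: 29.88
position: [0.5971, 0.0225, 0.2034]
tool_rot: [-0.183, 3.133, -0.012]
ft_force: [2.4, -11.3, -1.1]
grip_width: 0.127
grip_force: 8.0
```

Request:
drive_tool(motion=[[[-0.25, -2, 0], [0, 0, 0], -1], [[-0.73, -1.86, 0], [0, 0, 0], -1], [[-1.17, -1.61, 0], [0, 0, 0], -1], [[-1.53, -1.28, 0], [0, 0, 0], -1], [[-1.8, -0.86, 0], [0, 0, 0], -1], [[-1.95, -0.4, 0], [0, 0, 0], -1], [[-2, 0.1, 0], [0, 0, 0], -1], [[-1.9, 0.6, 0], [0, 0, 0], -1], [[-1.4, 0.8, 0], [0, 0, 0], -1], [[-0.3, 0.2, 0], [0, 0, 0], -1], [[0, 0, 0], [0, 0, 0], -1]])

```text
time: 31.25
position: [0.7374, -0.0281, 0.204]
tool_rot: [-0.18, 3.124, -0.024]
ft_force: [12.6, -14.4, -5.3]
grip_width: 0.124
grip_force: 9.7
```

```bash
python3 d.py .7306 -.0269 .2 96.5
```

```text
31.25 pos [ 0.7374 -0.0281  0.204 ] yaw 96.61 tilt [ 0.013 -0.015] w 0.124 gf 9.7 F [ 12.6 -14.4  -5.3]
shift [0.67 0.2  0.39] turn z 0.1 shift if turned first [0.66 0.19 0.4 ]
```

Request:
drive_tool(motion=[[[-0.3, 0.2, 0], [0, 0, 0], -1], [[-0.3, 0.2, 0], [0, 0, 0], -1], [[0, 0, 0], [0, 0, 0], -1]])

```text
time: 31.62
position: [0.7413, -0.0243, 0.204]
tool_rot: [-0.179, 3.128, -0.024]
ft_force: [7.7, -16.2, -3.4]
grip_width: 0.14
grip_force: 7.6
```

```bash
python3 d.py .7374 -.0281 .204 96.5
python3 - <<'E'
from h import *
o=np.zeros((600,800,3),np.uint8)
t=avg("top",6);s=avg("scene",6)
z=lambda im,x,y,w,h,k:cv2.resize(np.clip(im[y:y+h,x:x+w,::-1]*1.1,0,255).astype(np.uint8),(int(w*k),int(h*k)),interpolation=cv2.INTER_CUBIC)
E
```

```text
31.62 pos [ 0.7413 -0.0243  0.204 ] yaw 96.55 tilt [ 0.009 -0.015] w 0.14 gf 7.6 F [  7.7 -16.2  -3.4]
shift [ 0.43 -0.33 -0.  ] turn z 0.0 shift if turned first [ 0.43 -0.33 -0.  ]
```

Request:
drive_tool(motion=[[[0, 0, 0], [0, 0, 0], 0.2], [[0, 0, 0], [0, 0, 0], 0.2], [[0, 0, 0], [0, 0, 0], 0.2], [[0, 0, 0], [0, 0, 0], 0.2], [[0, 0, -3], [0, 0, 0], 0.4], [[0, 0, -4], [0, 0, 0], 0.6], [[4, -3, 0], [0, 0, 0], 0.6], [[5, -2, 0], [0, 0, 0], 0.6], [[5, 0, 0], [0, 0, 0], 0.6], [[5, 0, 0], [0, 0, 0], 0.6], [[0, 0, 0], [0, 0, 0], 0.6]])

```text
time: 33.6
position: [0.5523, -0.0865, 0.2723]
tool_rot: [0.188, -3.134, -0.007]
ft_force: [0.1, 0.3, -0.2]
grip_width: 0.801
grip_force: 0.0
```

```bash
python3 d.py .4385 -.0655 .25 171.3
python3 - <<'E'
from h import *
print(ctrl.get_state()["joint_positions"].round(2))
t=avg("top",6)
z=lambda im,x,y,w,h,k:cv2.resize(np.clip(im[y:y+h,x:x+w,::-1]*1.1,0,255).astype(np.uint8),(int(w*k),int(h*k)),interpolation=cv2.INTER_CUBIC)
cv2.imwrite("pics/c8.png",z(t,155,145,130,97,6))
E
```

```text
33.6 pos [ 0.5523 -0.0865  0.2723] yaw 96.87 tilt [-0.003  0.005] w 0.801 gf 0.0 F [ 0.1  0.3 -0.2]
shift [11.04  3.44  2.26] turn z -74.4 shift if turned first [-0.36 11.57  2.23]
[-0.6   0.17  0.79  1.73 -0.13  1.3   1.91]
```

View pics/c8.png

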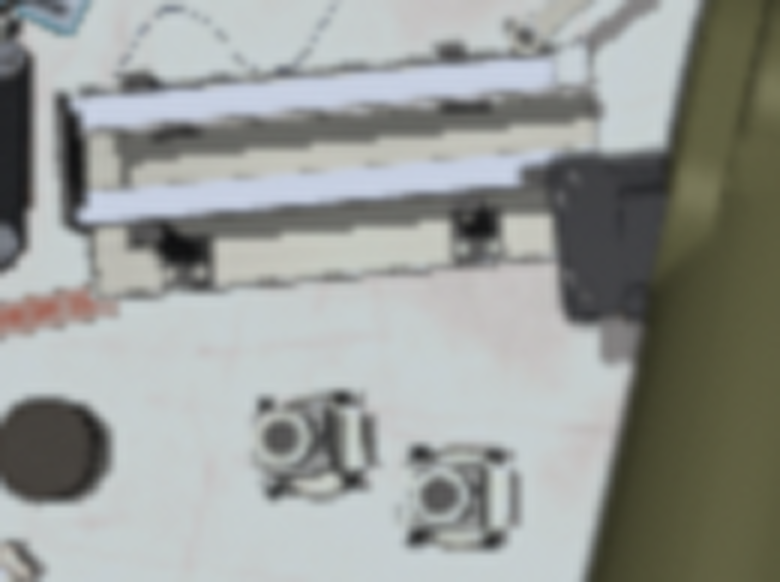

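Request:
drive_tool(motion=[[[0, 0, 0], [0, 0, 10.5], 0.5], [[0, 0, 0], [0, 0, 10.5], 0.5], [[0, 0, 0], [0, 0, 10.5], 0.5], [[0, 0, 0], [0, 0, 10.5], 0.5], [[0, 0, 0], [0, 0, 10.5], 0.5], [[0, 0, 0], [0, 0, 10.5], 0.5], [[0, 0, 0], [0, 0, 10.5], 0.5], [[0, 0, 0], [0, 0, 10.5], 0.5], [[0, 0, 0], [0, 0, 10.5], 0.5], [[0, 0, 0], [0, 0, 10.5], 0.5], [[0.2, -5.8, 0], [0, 0, 0.6], 0.5], [[0.1, -5.7, 0], [0, 0, 0], 0.5]])

```text
time: 35.4
position: [0.4498, -0.0677, 0.2718]
tool_rot: [2.385, 2.045, -0.015]
ft_force: [-1.4, -0.5, 1.7]
grip_width: 0.755
grip_force: 0.0
```

Request:
drive_tool(motion=[[[0, 0, 0], [0, 0, 0], 0.5]])

```text
time: 35.52
position: [0.4487, -0.0672, 0.2742]
tool_rot: [-2.375, -2.043, -0.012]
ft_force: [0.4, 0.3, -0.4]
grip_width: 0.748
grip_force: 0.0
```

```bash
python3 d.py .439 -.066 .165 -8.7
```

```text
35.52 pos [ 0.4487 -0.0672  0.2742] yaw -8.59 tilt [-0.     0.012] w 0.748 gf 0.0 F [ 0.4  0.3 -0.4]
shift [-0.15 -0.96 10.92] turn z 0.1 shift if turned first [-0.02 -0.98 10.92]
```

Request:
drive_tool(motion=[[[0, -1, 2], [0, 0, 0], 0.5], [[0, 0, 3], [0, 0, 0], 0.5], [[0, 0, 3], [0, 0, 0], 0.5], [[0, 0, 2.9], [0, 0, 0], 0.5], [[0, 0, 0], [0, 0, 0], 0.5], [[0, 0, 0], [0, 0, 0], 0.5]])

```text
time: 36.28
position: [0.4414, -0.0663, 0.1651]
tool_rot: [-2.383, -2.045, 0.003]
ft_force: [0.3, 0.3, 0.6]
grip_width: 0.753
grip_force: 0.0
```

```bash
python3 d.py .439 -.066 .165 -8.7
```

```text
36.27 pos [ 0.4414 -0.0663  0.1651] yaw -8.73 tilt [-0.002 -0.001] w 0.753 gf 0.0 F [0.3 0.3 0.6]
shift [-0.01 -0.24  0.01] turn z -0.0 shift if turned first [-0.01 -0.24  0.01]
```

Close with a firm grip.

Request:
drive_tool(motion=[[[0, -0.2, 0], [0, 0, 0], -1], [[0, 0, 0], [0, 0, 0], -1], [[0, 0, 0], [0, 0, 0], -1], [[0, 0, 0], [0, 0, 0], -1], [[0, 0, 0], [0, 0, 0], -1], [[0, 0, 0], [0, 0, 0], -1], [[0, 0, 0], [0, 0, 0], -1], [[0, 0, 0], [0, 0, 0], -1], [[0, 0, 0], [0, 0, 0], -1]], force=50)

```text
time: 37.4
position: [0.4381, -0.0653, 0.1643]
tool_rot: [-2.381, -2.044, 0.002]
ft_force: [-2.7, 1.8, 6.4]
grip_width: 0.407
grip_force: 49.6
```

```bash
python3 d.py .6476 -.0695 .221 6.5
```

```text
37.4 pos [ 0.4381 -0.0653  0.1643] yaw -8.71 tilt [-0.004  0.002] w 0.407 gf 49.6 F [-2.7  1.8  6.4]
shift [ 2.77 20.75 -5.75] turn z -15.2 shift if turned first [-2.78 20.77 -5.67]
```

Request:
drive_tool(motion=[[[0, 0, -1.5], [0, 0, 0], -1], [[0, 0, -2], [0, 0, 0], -1], [[0, 0, -2.2], [0, 0, -5], -1], [[0, 0, 0], [0, 0, -5], -1], [[0, 0, 0], [0, 0, -5.2], -1], [[-0.5, 4, 0], [0, 0, 0], -1], [[-0.5, 4, 0], [0, 0, 0], -1], [[-0.6, 4, 0], [0, 0, 0], -1], [[-0.6, 4, 0], [0, 0, 0], -1], [[-0.6, 4.8, 0], [0, 0, 0], -1], [[0, 0, 0], [0, 0, 0], -1], [[0, 0, 0], [0, 0, 0], -1]])

```text
time: 38.9
position: [0.6459, -0.0706, 0.2191]
tool_rot: [-2.09, -2.339, 0.006]
ft_force: [-0.6, -0.3, -3.4]
grip_width: 0.409
grip_force: 49.8
```

```bash
python3 d.py .6476 -.0695 .221 6.5;python3 - <<'E'
from h import *
np.set_printoptions(precision=1,suppress=True)
o=np.zeros((600,800,3),np.uint8)
s=avg("scene",8);t=avg("top",6)
z=lambda im,x,y,w,h,k:cv2.resize(np.clip(im[y:y+h,x:x+w,::-1]*1.2,0,255).astype(np.uint8),(int(w*k),int(h*k)),interpolation=cv2.INTER_CUBIC)
o[:, :500]=z(s,235,148,50,60,10)
o[:300,500:]=z(t,235,130,60,60,5)
cv2.imwrite("pics/c9.png",o)
E
```

```text
38.9 pos [ 0.6459 -0.0706  0.2191] yaw 6.43 tilt [-0.007  0.   ] w 0.409 gf 49.8 F [-0.6 -0.3 -3.4]
shift [ 0.09  0.18 -0.19] turn z -0.1 shift if turned first [ 0.09  0.19 -0.19]
```

View pics/c9.png

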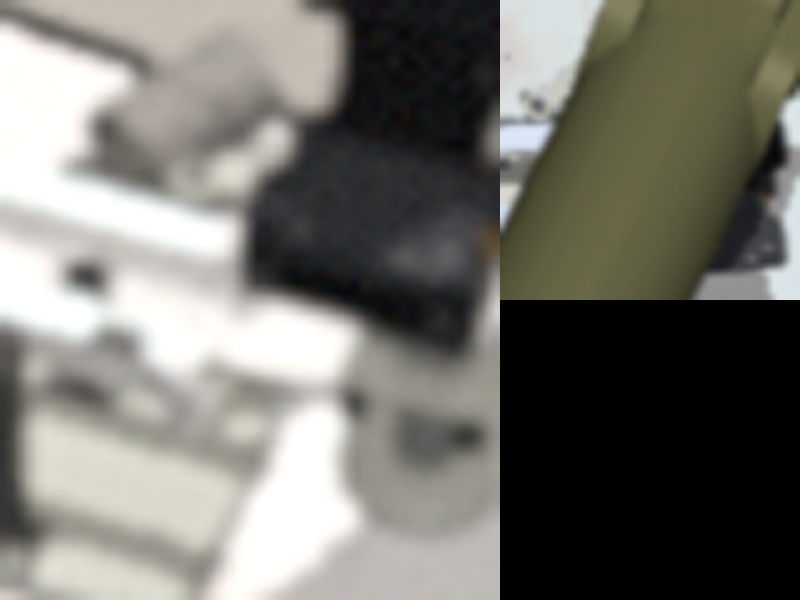

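Request:
drive_tool(motion=[[[0, 0.2, -0.1], [0, 0, 0], -1], [[1.5, 0, 0], [0, 0, 0], -1], [[1.5, 0, 0], [0, 0, 0], -1], [[1, 0, 0], [0, 0, 0], -1], [[1, 0, 0], [0, 0, 0], -1], [[1, 0, 0], [0, 0, 0], -1], [[0, 0, 0], [0, 0, 0], -1]])

```text
time: 40.48
position: [0.6414, -0.0094, 0.2214]
tool_rot: [-2.088, -2.34, 0.003]
ft_force: [-1.9, 0.4, -3.5]
grip_width: 0.407
grip_force: 49.8
```

```bash
python3 d.py .6386 .010 .2203 6.5
```

```text
40.48 pos [ 0.6414 -0.0094  0.2214] yaw 6.52 tilt [-0.006  0.002] w 0.407 gf 49.8 F [-1.9  0.4 -3.5]
shift [ 1.96 -0.06  0.11] turn z 0.0 shift if turned first [ 1.96 -0.06  0.11]
```

Request:
drive_tool(motion=[[[1, 0, 0.1], [0, 0, 0], -1], [[1, 0, 0], [0, 0, 0], -1], [[1, 0, 0], [0, 0, 0], -1], [[1, 0, 0], [0, 0, 0], -1], [[1, 0, 0], [0, 0, 0], -1], [[0, 0, 0], [0, 0, 0], -1]])

```text
time: 41.22
position: [0.6347, 0.0397, 0.22]
tool_rot: [-2.088, -2.337, 0.007]
ft_force: [-4.9, -0.3, -3.5]
grip_width: 0.409
grip_force: 50.0
```

```bash
python3 d.py .609 .2685 .2203 6.5
```

```text
41.23 pos [0.6347 0.0397 0.22  ] yaw 6.43 tilt [-0.009  0.002] w 0.409 gf 50.0 F [-4.9 -0.3 -3.5]
shift [23.03  0.01  0.04] turn z -0.1 shift if turned first [23.03  0.04 -0.03]
```

Request:
drive_tool(motion=[[[1.5, -0.15, 0], [0, 0, 0], -1], [[1.5, 0, 0], [0, 0, 0], -1], [[1.5, 0, 0], [0, 0, 0], -1], [[1.5, 0, 0], [0, 0, 0], -1], [[1.5, 0, 0], [0, 0, 0], -1], [[1.5, 0, 0], [0, 0, 0], -1], [[0, 0, 0], [0, 0, 0], -1]])

```text
time: 42.1
position: [0.6254, 0.1321, 0.2215]
tool_rot: [-2.085, -2.344, -0.003]
ft_force: [0.2, 0.3, 0.0]
grip_width: 0.065
grip_force: 0.0
```

```bash
python3 d.py .609 .2685 .2203 6.5
```

```text
42.1 pos [0.6254 0.1321 0.2215] yaw 6.69 tilt [-0.002  0.004] w 0.065 gf 0.0 F [0.2 0.3 0. ]
shift [13.73 -0.04  0.18] turn z 0.2 shift if turned first [13.73 -0.08  0.12]
```

Request:
drive_tool(motion=[[[0, 0, -3], [0, 0, 0], -1], [[0, 0, -4], [0, 0, 0], -1], [[0, 0, -4], [0, 0, 0], -0.5], [[0, -5, 0], [0, 0, 0], 0], [[3, -5, 0], [0, 0, 0], 0.5], [[5, -2, 0], [0, 0, 0], 0.5], [[5, 0, 0], [0, 0, 0], 0.5], [[5, 0, 0], [0, 0, 0], 0.5], [[5, 0, 0], [0, 0, 0], 0.5], [[0, 0, 0], [0, 0, 0], 0.5]])

```text
time: 43.35
position: [0.4773, 0.3506, 0.3319]
tool_rot: [-2.077, -2.351, -0.0]
ft_force: [1.0, -0.4, 0.5]
grip_width: 0.737
grip_force: 0.0
```

```bash
python3 d.py .6254 .1321 .2215 6.5;python3 - <<'E'
from h import *
o=np.zeros((600,800,3),np.uint8)
s=avg("scene",8);t=avg("top",8);np.save("t2.npy",t)
z=lambda im,x,y,w,h,k:cv2.resize(np.clip(im[y:y+h,x:x+w,::-1]*1.1,0,255).astype(np.uint8),(int(w*k),int(h*k)),interpolation=cv2.INTER_CUBIC)
o[:340]=z(t,155,135,160,68,5)
o[340:596,:800]=z(s,170,135,100,64,4).repeat(1,0)[:, :400].repeat(2,1)[:, :800] if 0 else np.pad(z(s,170,135,200,64,4),((0,0),(0,0),(0,0)))
cv2.imwrite("pics/c10.png",o)
E
```

```text
43.35 pos [0.4773 0.3506 0.3319] yaw 7.1 tilt [-0.003  0.003] w 0.737 gf 0.0 F [ 1.  -0.4  0.5]
shift [-23.56  12.02  10.92] turn z 0.6 shift if turned first [-23.39  12.24  11.04]
```

View pics/c10.png

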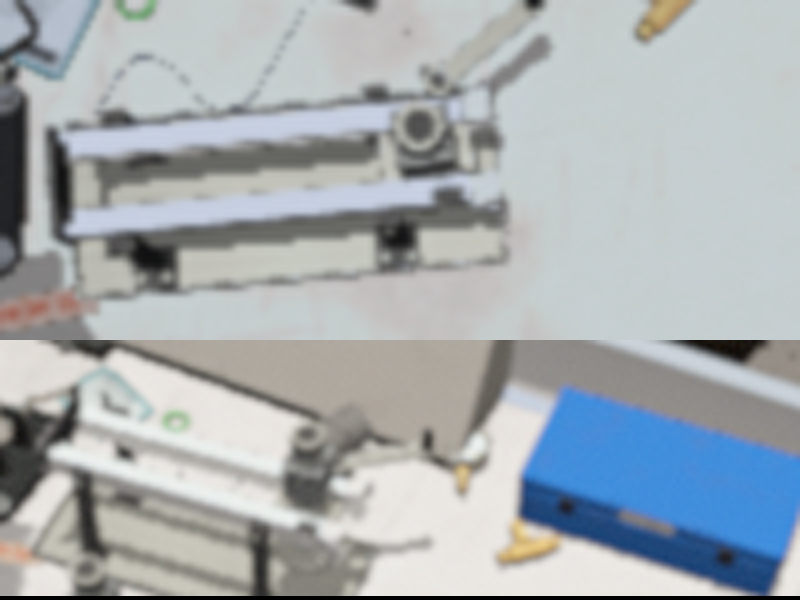

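Run:
```python
from h import *
np.set_printoptions(precision=4,suppress=True)
V=U(155,135,5)
y=np.array([-.1132,.9936]);x=np.array([.9936,.1132]);m=np.array([.6386,.010])
for n,p,z in [("head",(418,126),.198),("hinge",(433,78),.135),("peg",(533,3),.146),("cl stop",(67,183),.119),("cl mouth",(385,150),.119)]:
    P=atz("top",*V(*p),z)[:2]+.004; print(n,P,"track x,y from mouth mm",(P-m)@x*1e3,(P-m)@y*1e3)
```

```text
head [0.6339 0.0416] track x,y from mouth mm -1.1363285099675884 31.93379400036401
hinge [0.6767 0.0357] track x,y from mouth mm 40.73425944995149 21.190445213875176
peg [ 0.7231 -0.0273] track x,y from mouth mm 79.7634744798323 -46.646299568838536
cl stop [0.6095 0.2694] track x,y from mouth mm 0.4549230438055273 261.0468255470258
cl mouth [0.6329 0.0665] track x,y from mouth mm 0.6889856899950738 56.7548714018399
```

Request:
drive_tool(motion=[[[-5.1, 2.15, 0], [0, 0, 0.6], -1], [[-5.1, 2.15, 0], [0, 0, 0], -1], [[-5.1, 2.15, 0], [0, 0, 0], -1], [[-5.1, 2.15, 0], [0, 0, 0], -1], [[-5.1, 2.15, 0], [0, 0, 0], -1], [[-5.1, 2.15, 0], [0, 0, 0], -1], [[-5.1, 2.15, 0], [0, 0, 0], -1], [[-5.1, 2.15, 0], [0, 0, 0], -1], [[0, 0, 4], [0, 0, 0], -1], [[0, 0, 3], [0, 0, 0], -1], [[0, 0, 0], [0, 0, 0], -1]])

```text
time: 45.52
position: [0.6921, -0.0436, 0.2577]
tool_rot: [-2.099, -2.326, 0.007]
ft_force: [0.0, 0.5, -0.8]
grip_width: 0.007
grip_force: 0.0
```

```bash
python3 d.py .6989 -.0335 .201 6.5
```

```text
45.52 pos [ 0.6921 -0.0436  0.2577] yaw 5.87 tilt [-0.009  0.002] w 0.007 gf 0.0 F [ 0.   0.5 -0.8]
shift [0.92 0.83 5.66] turn z -0.6 shift if turned first [0.93 0.79 5.67]
```

Request:
drive_tool(motion=[[[0.9, 0, 3], [0, 0, -0.6], -1], [[0, 0, 2.7], [0, 0, 0], -1], [[0, 1, 0], [0, 0, 0], -1], [[0, 0.6, 0], [0, 0, 0], -1], [[0, 0.4, 0], [0, 0, 0], -1], [[0, 0.3, 0], [0, 0, 0], -1], [[0, 0, 0], [0, 0, 0], -1]])

```text
time: 46.4
position: [0.7148, -0.033, 0.2039]
tool_rot: [-2.09, -2.34, 0.002]
ft_force: [-1.4, -0.9, 1.4]
grip_width: 0.004
grip_force: 0.9
```

```bash
python3 d.py .6989 -.0335 .201 6.5
```

```text
46.4 pos [ 0.7148 -0.033   0.2039] yaw 6.45 tilt [-0.004  0.002] w 0.004 gf 0.9 F [-1.4 -0.9  1.4]
shift [ 0.13 -1.58  0.29] turn z -0.1 shift if turned first [ 0.13 -1.58  0.29]
```

Request:
drive_tool(motion=[[[0, 0.3, 0], [0, 0, 0], -1], [[0, 0.3, 0], [0, 0, 0], -1], [[0, 0.3, 0], [0, 0, 0], -1], [[0, 0, 0], [0, 0, 0], -1]])

```text
time: 46.9
position: [0.7169, -0.033, 0.2034]
tool_rot: [-2.083, -2.326, 0.018]
ft_force: [-23.7, 1.0, 14.5]
grip_width: 0.001
grip_force: 12.2
```

```bash
python3 d.py .6989 -.0335 .201 6.5
```

```text
46.9 pos [ 0.7169 -0.033   0.2034] yaw 6.32 tilt [-0.022  0.004] w 0.001 gf 12.2 F [-23.7   1.   14.5]
shift [ 0.15 -1.79  0.28] turn z -0.2 shift if turned first [ 0.16 -1.79  0.24]
```

Request:
drive_tool(motion=[[[0, -1.5, 0], [0, 0, 0], -1], [[0, -3, -0.9], [0, 0, 0], -1], [[0, -2.9, 0], [0, 0, 0], -1], [[2, 0, 0], [0, 0, 0], -1], [[2.1, 0, 0], [0, 0, 0], -1], [[0, 0, 0], [0, 0, 0], -1]])

```text
time: 47.65
position: [0.6466, 0.0053, 0.2123]
tool_rot: [-2.082, -2.346, 0.0]
ft_force: [0.1, 0.1, -0.1]
grip_width: 0.006
grip_force: 0.0
```

```bash
cat >> d.py <<'E'
y=np.array([-.1132,.9936]);x=np.array([.9936,.1132]);p=s["position"][:2]-[.6386,.010]
print("track mm",(p@x*1e3).round(1),(p@y*1e3).round(1),"F along x,y",(s["ft_force"][:2]@x).round(1),(s["ft_force"][:2]@y).round(1))
E
python3 d.py .6339 .0416 .212 6.5
```

```text
47.65 pos [0.6466 0.0053 0.2123] yaw 6.82 tilt [-0.004  0.003] w 0.006 gf 0.0 F [ 0.1  0.1 -0.1]
shift [ 3.76 -0.82  0.04] turn z 0.3 shift if turned first [ 3.75 -0.85  0.03]
track mm 7.4 -5.6 F along x,y 0.2 0.1
```

Request:
drive_tool(motion=[[[0, -0.8, 0], [0, 0, 0.3], -1], [[0.8, 0, 0], [0, 0, 0], -1], [[0.6, 0, 0], [0, 0, 0], -1], [[0.6, 0, 0], [0, 0, 0], -1], [[0.6, 0, 0], [0, 0, 0], -1], [[0.6, 0, 0], [0, 0, 0], -1], [[0, 0, 0], [0, 0, 0], -1]])

```text
time: 48.52
position: [0.6343, 0.0332, 0.2127]
tool_rot: [-2.094, -2.336, 0.001]
ft_force: [0.3, -1.4, 0.0]
grip_width: 0.004
grip_force: 0.0
```

```bash
python3 d.py
```

```text
48.52 pos [0.6343 0.0332 0.2127] yaw 6.26 tilt [-0.004  0.003] w 0.004 gf 0.0 F [ 0.3 -1.4  0. ]
track mm -1.6 23.5 F along x,y 0.1 -1.4
```

Request:
drive_tool(motion=[[[1.2, 0, 0], [0, 0, 0], -1], [[1.3, 0, 0], [0, 0, 0], -1], [[1.3, 0, 0], [0, 0, 0], -1], [[1.3, 0, 0], [0, 0, 0], -1], [[1.3, 0, 0], [0, 0, 0], -1], [[1.3, 0, 0], [0, 0, 0], -1], [[1.3, 0, 0], [0, 0, 0], -1], [[1.3, 0, 0], [0, 0, 0], -1], [[1.3, 0, 0], [0, 0, 0], -1], [[1.3, 0, 0], [0, 0, 0], -1], [[1.3, 0, 0], [0, 0, 0], -1], [[1.3, 0, 0], [0, 0, 0], -1]])

```text
time: 50.02
position: [0.6175, 0.1868, 0.2131]
tool_rot: [-2.096, -2.335, 0.002]
ft_force: [0.3, -2.3, -0.8]
grip_width: 0.001
grip_force: 0.8
```

```bash
python3 d.py
```

```text
50.02 pos [0.6175 0.1868 0.2131] yaw 6.18 tilt [-0.004  0.002] w 0.001 gf 0.8 F [ 0.3 -2.3 -0.8]
track mm -1.0 178.0 F along x,y 0.0 -2.3
```

Request:
drive_tool(motion=[[[0.8, 0, 0], [0, 0, 0], -1], [[0.7, 0, 0], [0, 0, 0], -1], [[0.6, 0, 0], [0, 0, 0], -1], [[0.4, 0, 0], [0, 0, 0], -1], [[0.3, 0, 0], [0, 0, 0], -1], [[0, 0, 0], [0, 0, 0], -1]])

```text
time: 50.78
position: [0.6148, 0.211, 0.2137]
tool_rot: [-2.1, -2.334, 0.006]
ft_force: [-1.6, -6.4, 2.0]
grip_width: 0.006
grip_force: 2.9
```

```bash
python3 d.py
```

```text
50.77 pos [0.6148 0.211  0.2137] yaw 6.04 tilt [-0.004 -0.001] w 0.006 gf 2.9 F [-1.6 -6.4  2. ]
track mm -0.9 202.4 F along x,y -2.4 -6.2
```

Request:
drive_tool(motion=[[[-1.5, 0, 0], [0, 0, 0], -1], [[-2, 0, -3], [0, 0, 0], -1], [[-4, 0, -3], [0, 0, 0], 0], [[-5.5, 0, 0], [0, 0, 0], 0.5], [[-5.5, 0, 0], [0, 0, 0], 0.5], [[-5.5, 0, 0], [0, 0, 0], 0.5], [[-5.5, 0, 0], [0, 0, 0], 0.5], [[-4, 0, 0], [0, 0, 7.5], 0.5], [[0, 0, 0], [0, 0, 0], 0.5]])

```text
time: 51.9
position: [0.6499, -0.1248, 0.2728]
tool_rot: [-2.254, -2.185, 0.003]
ft_force: [-0.3, -0.4, 0.7]
grip_width: 0.699
grip_force: 0.0
```

```bash
python3 d.py .434 .071 .165 -1.5
python3 - <<'E'
from h import *
np.set_printoptions(precision=4,suppress=True)
t2=np.load("t2.npy").astype(np.float32).mean(2);n=avg("top",8).astype(np.float32);np.save("t3.npy",n);n=n.mean(2)
for nm,(u,v) in {"h1":(202,218),"h2":(228,227)}.items():
    tp=t2[v-11:v+12,u-11:u+12]; r=cv2.matchTemplate(n[v-26:v+27,u-26:u+27],tp,cv2.TM_CCOEFF_NORMED); m=cv2.minMaxLoc(r); print(nm,m[1],np.array(m[3])-15)
E
```

```text
51.9 pos [ 0.6499 -0.1248  0.2728] yaw -1.79 tilt [-0.003  0.   ] w 0.699 gf 0.0 F [-0.3 -0.4  0.7]
shift [ 18.9  -22.16  10.85] turn z -0.3 shift if turned first [ 19.01 -22.09  10.78]
track mm -4.1 -135.3 F along x,y -0.3 -0.4
h1 0.9999774098396301 [0 0]
h2 0.4406248927116394 [-1 -1]
```

Run:
```python
from h import *
np.set_printoptions(precision=4,suppress=True)
t2=np.load("t2.npy").astype(np.float32).mean(2);n=np.load("t3.npy").astype(np.float32).mean(2)
c7=cv2.imread("pics/c7.png").astype(np.float32)/1.1
c7=cv2.resize(c7,(130,97),interpolation=cv2.INTER_AREA).mean(2)
tp=c7[227-145-10:227-145+11,228-155-10:228-155+11]
for nm,im in (("t2",t2),("t3",n)):
    r=cv2.matchTemplate(im,tp,cv2.TM_CCOEFF_NORMED)
    for k in range(4):
        m=cv2.minMaxLoc(r); x,y=m[3]; print(nm,round(m[1],3),x+10,y+10); r[max(0,y-6):y+7,max(0,x-6):x+7]=-1
```

```text
t2 0.999 228 227
t2 0.739 203 218
t2 0.653 356 234
t2 0.645 336 184
t3 0.739 203 218
t3 0.653 356 234
t3 0.645 336 184
t3 0.603 109 201
```

Request:
drive_tool(motion=[[[-5.5, -2, 0], [0, 0, 0], 0.5], [[-5.5, -2, 0], [0, 0, 0], 0.5], [[-5.5, -2, 0], [0, 0, 0], 0.5], [[-3, 0, 0], [0, 0, 0], 0.5]])

```text
time: 52.8
position: [0.5839, -0.3165, 0.2731]
tool_rot: [-2.249, -2.189, 0.003]
ft_force: [0.2, 0.3, -0.3]
grip_width: 0.747
grip_force: 0.0
```

```bash
cat > mt.py <<'E'
from h import *
np.set_printoptions(precision=4,suppress=True)
t2=np.load("t2.npy").astype(np.float32).mean(2);n=avg("top",6).astype(np.float32).mean(2)
tp=t2[217:238,218:239]
r=cv2.matchTemplate(n,tp,cv2.TM_CCOEFF_NORMED)
for k in range(3):
    m=cv2.minMaxLoc(r); x,y=m[3]; print(round(m[1],3),x+10,y+10,atz("top",x+10,y+10,.15)); r[max(0,y-6):y+7,max(0,x-6):x+7]=-1
E
python3 mt.py; python3 d.py .434 .071 .165 -1.5
```

```text
1.0 228 227 [0.4295 0.0683 0.15  ]
0.73 203 218 [0.4564 0.1456 0.15  ]
0.632 336 184 [ 0.5656 -0.265   0.15  ]
53.1 pos [ 0.5875 -0.3109  0.272 ] yaw -1.15 tilt [-0.004  0.003] w 0.745 gf 0.0 F [ 0.5 -0.6  0.3]
shift [ 37.84 -16.07  10.88] turn z 0.3 shift if turned first [ 37.78 -16.34  10.7 ]
track mm -87.1 -313.1 F along x,y 0.5 -0.6
```

Request:
drive_tool(motion=[[[0, 0, 0], [0, 0, 10], 0.5], [[0, 0, 0], [0, 0, 10], 0.5], [[0, 0, 0], [0, 0, 10], 0.5], [[0, 0, 0], [0, 0, 10], 0.5], [[0, 0, 0], [0, 0, 10], 0.5], [[0, 0, 0], [0, 0, 10], 0.5], [[0, 0, 0], [0, 0, 10], 0.5], [[0, 0, 0], [0, 0, 10], 0.5], [[0, 0, 0], [0, 0, 10], 0.5], [[-2.1, -5, 0], [0, 0, 0.4], 0.5], [[-2.1, -5, 0], [0, 0, 0], 0.5], [[-2.1, -5, 0], [0, 0, 0], 0.5]])

```text
time: 54.6
position: [0.5276, -0.1578, 0.2724]
tool_rot: [-3.14, 0.042, 0.007]
ft_force: [-0.7, 0.5, 1.6]
grip_width: 0.752
grip_force: 0.0
```

Request:
drive_tool(motion=[[[-2.1, -5, 0], [0, 0, 0], 0.5], [[-2.1, -5, 0], [0, 0, 0], 0.5], [[-2.1, -5, 0], [0, 0, 0], 0.5], [[-2, -4, 0], [0, 0, 0], 0.5], [[0, 0, 0], [0, 0, 0], 0.5]])

```text
time: 55.22
position: [0.4488, 0.0362, 0.2736]
tool_rot: [-3.137, 0.03, 0.006]
ft_force: [0.2, -1.0, 1.0]
grip_width: 0.754
grip_force: 0.0
```

```bash
python3 d.py .434 .071 .162 -91.5
```

```text
55.23 pos [0.4488 0.0362 0.2736] yaw -91.1 tilt [-0.004  0.004] w 0.754 gf 0.0 F [ 0.2 -1.   1. ]
shift [-1.5  -3.4  11.18] turn z 0.4 shift if turned first [-1.57 -3.44 11.16]
track mm -185.7 47.5 F along x,y 0.1 -1.1
```

Request:
drive_tool(motion=[[[-1.5, -3.4, 0], [0, 0, 0.4], 0.5], [[0, 0, 3], [0, 0, 0], 0.5], [[0, 0, 3], [0, 0, 0], 0.5], [[0, 0, 3], [0, 0, 0], 0.5], [[0, 0, 2.1], [0, 0, 0], 0.5], [[0, 0, 0], [0, 0, 0], 0.5], [[0, 0, 0], [0, 0, 0], 0.5]])

```text
time: 56.1
position: [0.4367, 0.0658, 0.1634]
tool_rot: [-3.139, 0.058, 0.004]
ft_force: [0.5, -0.6, -0.4]
grip_width: 0.748
grip_force: 0.0
```

```bash
python3 d.py .434 .071 .162 -91.5
```

```text
56.1 pos [0.4367 0.0658 0.1634] yaw -92.12 tilt [-0.003  0.002] w 0.748 gf 0.0 F [ 0.5 -0.6 -0.4]
shift [-0.29 -0.51  0.14] turn z -0.6 shift if turned first [-0.28 -0.51  0.14]
track mm -194.3 78.3 F along x,y 0.4 -0.7
```

Request:
drive_tool(motion=[[[-0.3, -0.5, 0.1], [0, 0, -0.6], 0.5], [[0, 0, 0], [0, 0, 0], 0], [[0, 0, 0], [0, 0, 0], -1], [[0, 0, 0], [0, 0, 0], -1], [[0, 0, 0], [0, 0, 0], -1], [[0, 0, 0], [0, 0, 0], -1], [[0, 0, 0], [0, 0, 0], -1], [[0, 0, 0], [0, 0, 0], -1], [[0, 0, 0], [0, 0, 0], -1], [[0, 0, 0], [0, 0, 0], -1]])

```text
time: 57.35
position: [0.4332, 0.0705, 0.1616]
tool_rot: [-3.14, 0.042, 0.006]
ft_force: [-1.3, -2.4, 1.3]
grip_width: 0.41
grip_force: 49.8
```

```bash
python3 d.py .6476 -.0695 .218 -83.5
```

```text
57.35 pos [0.4332 0.0705 0.1616] yaw -91.53 tilt [-0.004  0.001] w 0.41 gf 49.8 F [-1.3 -2.4  1.3]
shift [21.79 13.42 -5.74] turn z -8.0 shift if turned first [19.72 16.34 -5.64]
track mm -197.2 83.4 F along x,y -1.6 -2.3
```

Request:
drive_tool(motion=[[[0, 0, -1.5], [0, 0, 0], -1], [[0, 0, -2], [0, 0, 0], -1], [[0, 0, -2.1], [0, 0, -4], -1], [[0, 0, 0], [0, 0, -4], -1], [[0, 4, 0], [0, 0, 0], -1], [[1, 4.1, 0], [0, 0, 0], -1], [[2.6, 4.1, 0], [0, 0, 0], -1], [[4, 4.1, 0], [0, 0, 0], -1], [[4, 0, 0], [0, 0, 0], -1], [[4, 0, 0], [0, 0, 0], -1], [[4, 0, 0], [0, 0, 0], -1], [[0, 0, 0], [0, 0, 0], -1]])

```text
time: 58.85
position: [0.6392, -0.0592, 0.2173]
tool_rot: [-3.135, -0.179, 0.009]
ft_force: [-0.4, 0.0, -4.0]
grip_width: 0.412
grip_force: 49.8
```

Request:
drive_tool(motion=[[[0, 0, 0], [0, 0, 0], -1]])

```text
time: 58.98
position: [0.6363, -0.0614, 0.218]
tool_rot: [-3.134, -0.173, 0.011]
ft_force: [-0.2, -0.7, -4.2]
grip_width: 0.411
grip_force: 49.8
```

```bash
python3 d.py .6461 -.0697 .2176 -83.5
```

```text
58.98 pos [ 0.6363 -0.0614  0.218 ] yaw -83.67 tilt [-0.007  0.002] w 0.411 gf 49.8 F [-0.2 -0.7 -4.2]
shift [0.88 0.93 0.03] turn z -0.2 shift if turned first [0.88 0.93 0.04]
track mm -10.4 -70.7 F along x,y -0.3 -0.6
```

Request:
drive_tool(motion=[[[0.9, 0, 0], [0, 0, -0.2], -1], [[0, 0, 0], [0, 0, 0], -1], [[0, -1.5, 0], [0, 0, 0], -1], [[0, -1, 0], [0, 0, 0], -1], [[0, -1, 0], [0, 0, 0], -1], [[0, -1, 0], [0, 0, 0], -1], [[0, -0.8, 0], [0, 0, 0], -1], [[0, 0, 0], [0, 0, 0], -1]])

```text
time: 59.98
position: [0.6398, -0.0071, 0.2184]
tool_rot: [-3.134, -0.181, 0.009]
ft_force: [-0.8, -0.1, -3.7]
grip_width: 0.411
grip_force: 49.8
```

```bash
python3 d.py
```

```text
59.98 pos [ 0.6398 -0.0071  0.2184] yaw -83.4 tilt [-0.006  0.002] w 0.411 gf 49.8 F [-0.8 -0.1 -3.7]
track mm -0.7 -17.1 F along x,y -0.8 0.0
```

Advance to about 48 mm inside.

Request:
drive_tool(motion=[[[-0.05, -1, 0.05], [0, 0, 0], -1], [[0, -1, 0], [0, 0, 0], -1], [[0, -1, 0], [0, 0, 0], -1], [[0, -1, 0], [0, 0, 0], -1], [[0, -1, 0], [0, 0, 0], -1], [[0, -1, 0], [0, 0, 0], -1], [[0, -0.5, 0], [0, 0, 0], -1], [[0, 0, 0], [0, 0, 0], -1]])

```text
time: 60.98
position: [0.632, 0.0569, 0.2182]
tool_rot: [-3.134, -0.18, 0.008]
ft_force: [0.3, -0.0, -4.1]
grip_width: 0.412
grip_force: 49.8
```

```bash
python3 d.py
```

```text
60.98 pos [0.632  0.0569 0.2182] yaw -83.44 tilt [-0.005  0.002] w 0.412 gf 49.8 F [ 0.3 -0.  -4.1]
track mm -1.2 47.3 F along x,y 0.3 -0.0
```

Request:
drive_tool(motion=[[[0, -1.4, 0], [0, 0, 0], -1], [[0, -1.5, 0], [0, 0, 0], -1], [[0, -1.5, 0], [0, 0, 0], -1], [[0, -1.5, 0], [0, 0, 0], -1], [[0, -1.5, 0], [0, 0, 0], -1], [[0, -1.5, 0], [0, 0, 0], -1], [[0, -1.3, 0], [0, 0, 0], -1], [[0, 0, 0.3], [0, 0, 0], -1], [[0, 0, 0], [0, 0, 0], -1]])

```text
time: 62.1
position: [0.6206, 0.1576, 0.2157]
tool_rot: [-3.134, -0.178, 0.007]
ft_force: [-0.3, 0.1, -3.0]
grip_width: 0.413
grip_force: 49.8
```

```bash
python3 d.py
```

```text
62.1 pos [0.6206 0.1576 0.2157] yaw -83.49 tilt [-0.005  0.002] w 0.413 gf 49.8 F [-0.3  0.1 -3. ]
track mm -1.1 148.7 F along x,y -0.3 0.1
```

Request:
drive_tool(motion=[[[0, 0, 0.1], [0, 0, 0], -1], [[0, 0, 0], [0, 0, 0], 0.25], [[0, 0, 0], [0, 0, 0], 0.25], [[0, 0, 0], [0, 0, 0], 0.25], [[0, 0, 0], [0, 0, 0], 0.25], [[0, 0, -3], [0, 0, 0], 0.25], [[0, 0, -4], [0, 0, 0], 0.25], [[-2.4, -4.3, -1.5], [0, 0, 0], 0.25], [[-2.4, -4.3, 0], [0, 0, 0], 0.5], [[-2.4, -4.3, 0], [0, 0, 0], 0.5], [[-2.4, -4.3, 0], [0, 0, 0], 0.5], [[-2.4, -4.3, 0], [0, 0, 0], 0.5]])

```text
time: 63.6
position: [0.4762, 0.3586, 0.3007]
tool_rot: [-3.134, -0.178, 0.008]
ft_force: [-0.1, 0.3, 0.3]
grip_width: 0.747
grip_force: 0.0
```

```bash
cat > mt1.py <<'E'
from h import *
np.set_printoptions(precision=4,suppress=True)
t2=np.load("t2.npy").astype(np.float32).mean(2);nn=avg("top",6).astype(np.float32);np.save("t4.npy",nn);n=nn.mean(2)
tp=t2[208:229,192:213]
r=cv2.matchTemplate(n,tp,cv2.TM_CCOEFF_NORMED)
for k in range(2):
    m=cv2.minMaxLoc(r); x,y=m[3]; print(round(m[1],3),x+10,y+10); r[max(0,y-6):y+7,max(0,x-6):x+7]=-1
E
python3 mt1.py; python3 d.py .463 .152 .162 -84
```

```text
1.0 202 218
0.797 335 183
63.9 pos [0.4781 0.3561 0.3007] yaw -83.59 tilt [-0.005  0.001] w 0.751 gf 0.0 F [ 0.6 -0.3  0.2]
shift [-3.72 20.14 13.85] turn z 0.4 shift if turned first [-3.64 20.14 13.87]
track mm -120.3 362.1 F along x,y 0.6 -0.4
```

Request:
drive_tool(motion=[[[-0.9, 5, 0], [0, 0, 0.4], 0.5], [[-0.9, 5, 0], [0, 0, 0], 0.5], [[-0.9, 5, 0], [0, 0, 0], 0.5], [[-0.9, 5.1, 0], [0, 0, 0], 0.5], [[0, 0, 3], [0, 0, 0], 0.5], [[0, 0, 4], [0, 0, 0], 0.5], [[0, 0, 3], [0, 0, 0], 0.5], [[0, 0, 1], [0, 0, 0], 0.5], [[0, 0, 0], [0, 0, 0], 0.5]])

```text
time: 65.03
position: [0.4631, 0.1527, 0.1904]
tool_rot: [-3.137, -0.164, 0.008]
ft_force: [0.8, -0.1, 0.6]
grip_width: 0.751
grip_force: 0.0
```

```bash
python3 d.py .463 .152 .162 -84
```

```text
65.03 pos [0.4631 0.1527 0.1904] yaw -84.03 tilt [-0.005  0.   ] w 0.751 gf 0.0 F [ 0.8 -0.1  0.6]
shift [-0.    0.07  2.84] turn z -0.0 shift if turned first [-0.02  0.07  2.84]
track mm -158.2 161.7 F along x,y 0.7 -0.2
```

Request:
drive_tool(motion=[[[0, 0, 1.5], [0, 0, 0], 0.5], [[0, 0, 1.3], [0, 0, 0], 0.5], [[0, 0, 0], [0, 0, 0], 0], [[0, 0, 0], [0, 0, 0], -1], [[0, 0, 0], [0, 0, 0], -1], [[0, 0, 0], [0, 0, 0], -1], [[0, 0, 0], [0, 0, 0], -1], [[0, 0, 0], [0, 0, 0], -1], [[0, 0, 0], [0, 0, 0], -1], [[0, 0, 0], [0, 0, 0], -1], [[0, 0, 0], [0, 0, 0], -1]])

```text
time: 66.4
position: [0.4629, 0.1539, 0.1626]
tool_rot: [-3.135, -0.167, 0.007]
ft_force: [0.8, -1.7, 6.7]
grip_width: 0.412
grip_force: 49.4
```

```bash
python3 d.py .6461 -.0697 .2176 -83.5
```

```text
66.4 pos [0.4629 0.1539 0.1626] yaw -83.9 tilt [-0.005  0.002] w 0.412 gf 49.4 F [ 0.8 -1.7  6.7]
shift [15.81 24.16 -5.62] turn z -0.4 shift if turned first [15.67 24.28 -5.5 ]
track mm -158.3 162.8 F along x,y 0.6 -1.8
```

Request:
drive_tool(motion=[[[0, 0, -1.6], [0, 0, 0], -1], [[0, 0, -2], [0, 0, -0.4], -1], [[0, 0, -2], [0, 0, 0], -1], [[0, 5, 0], [0, 0, 0], -1], [[0, 5, 0], [0, 0, 0], -1], [[0, 5, 0], [0, 0, 0], -1], [[1, 5, 0], [0, 0, 0], -1], [[3, 4.4, 0], [0, 0, 0], -1], [[4, 0, 0], [0, 0, 0], -1], [[4, 0, 0], [0, 0, 0], -1], [[3.7, 0, 0], [0, 0, 0], -1], [[0, 0, 0], [0, 0, 0], -1]])

```text
time: 67.9
position: [0.6479, -0.0686, 0.2141]
tool_rot: [-3.135, -0.183, 0.012]
ft_force: [-0.8, 0.2, -3.9]
grip_width: 0.413
grip_force: 49.7
```

Request:
drive_tool(motion=[[[0, 0, 0], [0, 0, 0], -1]])

```text
time: 68.03
position: [0.6452, -0.0706, 0.2153]
tool_rot: [-3.134, -0.178, 0.013]
ft_force: [0.2, -1.1, -4.4]
grip_width: 0.407
grip_force: 49.7
```

```bash
python3 d.py .6461 -.0697 .2185 -83.5
```

```text
68.03 pos [ 0.6452 -0.0706  0.2153] yaw -83.51 tilt [-0.009  0.002] w 0.407 gf 49.7 F [ 0.2 -1.1 -4.4]
shift [ 0.09 -0.08 -0.32] turn z -0.0 shift if turned first [ 0.1  -0.08 -0.32]
track mm -2.5 -80.9 F along x,y 0.0 -1.1
```

Request:
drive_tool(motion=[[[0.1, 0, -0.3], [0, 0, 0], -1], [[0, -1.5, 0], [0, 0, 0], -1], [[0, -1.3, 0], [0, 0, 0], -1], [[0, -1, 0], [0, 0, 0], -1], [[0, -1, 0], [0, 0, 0], -1], [[0, -1, 0], [0, 0, 0], -1], [[0, -0.6, 0], [0, 0, 0], -1], [[0, 0, 0], [0, 0, 0], -1]])

```text
time: 69.03
position: [0.6403, -0.0063, 0.22]
tool_rot: [-3.134, -0.18, 0.008]
ft_force: [-0.5, 1.0, -3.7]
grip_width: 0.409
grip_force: 49.7
```

```bash
python3 d.py
```

```text
69.03 pos [ 0.6403 -0.0063  0.22  ] yaw -83.43 tilt [-0.005  0.002] w 0.409 gf 49.7 F [-0.5  1.  -3.7]
track mm -0.2 -16.4 F along x,y -0.4 1.1
```

Request:
drive_tool(motion=[[[-0.1, 0, 0.12], [0, 0, 0], -1], [[0, -1, 0], [0, 0, 0], -1], [[0, -1, 0], [0, 0, 0], -1], [[0, -1, 0], [0, 0, 0], -1], [[0, -1, 0], [0, 0, 0], -1], [[0, -1, 0], [0, 0, 0], -1], [[0, -1, 0], [0, 0, 0], -1], [[0, -1, 0], [0, 0, 0], -1], [[0, -1, 0], [0, 0, 0], -1], [[0, -1, 0], [0, 0, 0], -1], [[0, -0.5, 0], [0, 0, 0], -1], [[0, 0, 0.2], [0, 0, 0], -1]])

```text
time: 70.53
position: [0.6285, 0.0878, 0.2171]
tool_rot: [-3.134, -0.18, 0.008]
ft_force: [-0.2, 0.1, -3.7]
grip_width: 0.408
grip_force: 49.7
```

```bash
python3 d.py
```

```text
70.53 pos [0.6285 0.0878 0.2171] yaw -83.44 tilt [-0.005  0.002] w 0.408 gf 49.7 F [-0.2  0.1 -3.7]
track mm -1.2 78.4 F along x,y -0.2 0.2
```

Request:
drive_tool(motion=[[[0, 0, 0.15], [0, 0, 0], -1], [[0, 0, 0], [0, 0, 0], 0.25], [[0, 0, 0], [0, 0, 0], 0.25], [[0, 0, 0], [0, 0, 0], 0.25], [[0, 0, 0], [0, 0, 0], 0.25], [[0, 0, -3], [0, 0, 0], 0.25], [[0, 0, -4], [0, 0, 0], 0], [[0, 5.2, 0], [0, 0, 0], -1], [[0, 0, 0], [0, 0, 0], -1], [[0, 0, 0], [0, 0, 0], -1], [[0, 0, 0], [0, 0, 0], -1], [[0, 0, 0], [0, 0, 0], -1]])

```text
time: 72.03
position: [0.6347, 0.0367, 0.2851]
tool_rot: [-3.134, -0.181, 0.009]
ft_force: [-0.2, 0.3, 0.8]
grip_width: 0.048
grip_force: 0.0
```

Request:
drive_tool(motion=[[[0, 0, 3], [0, 0, 0], -1], [[0, 0, 4], [0, 0, 0], -1], [[0, 0, 0], [0, 0, 0], -1], [[0, 0, 0], [0, 0, 0], -1]])

```text
time: 72.53
position: [0.635, 0.0357, 0.2168]
tool_rot: [-3.135, -0.179, 0.006]
ft_force: [0.7, -0.4, 0.7]
grip_width: 0.004
grip_force: 0.0
```

```bash
python3 d.py
```

```text
72.53 pos [0.635  0.0357 0.2168] yaw -83.46 tilt [-0.004  0.001] w 0.004 gf 0.0 F [ 0.7 -0.4  0.7]
track mm -0.7 26.0 F along x,y 0.6 -0.5
```

Request:
drive_tool(motion=[[[0, -1, 0], [0, 0, 0], -1], [[0, -0.6, 0], [0, 0, 0], -1], [[0, -0.6, 0], [0, 0, 0], -1], [[0, -0.6, 0], [0, 0, 0], -1], [[0, -0.6, 0], [0, 0, 0], -1], [[0, -0.5, 0], [0, 0, 0], -1], [[0, -0.4, 0], [0, 0, 0], -1], [[0, 0, 0], [0, 0, 0], -1]])

```text
time: 73.53
position: [0.63, 0.0761, 0.2164]
tool_rot: [3.135, 0.176, -0.005]
ft_force: [0.2, -6.3, 5.0]
grip_width: 0.006
grip_force: 3.3
```

```bash
python3 d.py
```

```text
73.53 pos [0.63   0.0761 0.2164] yaw -83.58 tilt [-0.003 -0.001] w 0.006 gf 3.3 F [ 0.2 -6.3  5. ]
track mm -1.0 66.7 F along x,y -0.5 -6.3
```

Request:
drive_tool(motion=[[[0, -0.3, 0], [0, 0, 0], -1], [[0, -0.2, 0], [0, 0, 0], -1], [[0, 0, 0], [0, 0, 0], -1]])

```text
time: 73.9
position: [0.6295, 0.0806, 0.2165]
tool_rot: [3.135, 0.175, -0.005]
ft_force: [0.3, -6.9, 4.7]
grip_width: 0.007
grip_force: 3.6
```

```bash
python3 d.py
```

```text
73.9 pos [0.6295 0.0806 0.2165] yaw -83.62 tilt [-0.003 -0.002] w 0.007 gf 3.6 F [ 0.3 -6.9  4.7]
track mm -1.0 71.2 F along x,y -0.5 -6.9
```

Request:
drive_tool(motion=[[[0, -0.2, 0], [0, 0, 0], -1], [[0, -0.2, 0], [0, 0, 0], -1], [[0, -0.2, 0], [0, 0, 0], -1], [[0, 0, 0], [0, 0, 0], -1]])

```text
time: 74.4
position: [0.6289, 0.0864, 0.2165]
tool_rot: [3.135, 0.175, -0.005]
ft_force: [1.6, -7.3, 5.2]
grip_width: 0.006
grip_force: 3.7
```

```bash
python3 d.py
```

```text
74.4 pos [0.6289 0.0864 0.2165] yaw -83.62 tilt [-0.003 -0.002] w 0.006 gf 3.7 F [ 1.6 -7.3  5.2]
track mm -1.0 77.1 F along x,y 0.8 -7.4
```

Request:
drive_tool(motion=[[[0, -0.3, 0], [0, 0, 0], -1], [[0, -0.3, 0], [0, 0, 0], -1], [[0, -0.2, 0], [0, 0, 0], -1], [[0, 0, 0], [0, 0, 0], -1]])

```text
time: 74.9
position: [0.6282, 0.0921, 0.217]
tool_rot: [3.132, 0.172, -0.004]
ft_force: [0.3, -10.3, 6.9]
grip_width: 0.009
grip_force: 5.5
```

```bash
python3 d.py
```

```text
74.9 pos [0.6282 0.0921 0.217 ] yaw -83.72 tilt [-0.003 -0.005] w 0.009 gf 5.5 F [  0.3 -10.3   6.9]
track mm -1.1 82.8 F along x,y -0.9 -10.2
```

Request:
drive_tool(motion=[[[0, -0.2, 0], [0, 0, 0], -1], [[0, -0.2, 0], [0, 0, 0], -1], [[0, 0, 0], [0, 0, 0], -1]])

```text
time: 75.28
position: [0.6281, 0.0933, 0.2179]
tool_rot: [3.129, 0.168, -0.003]
ft_force: [0.0, -14.5, 10.4]
grip_width: 0.003
grip_force: 7.7
```

```bash
python3 d.py
```

```text
75.28 pos [0.6281 0.0933 0.2179] yaw -83.84 tilt [-0.002 -0.008] w 0.003 gf 7.7 F [  0.  -14.5  10.4]
track mm -1.0 84.0 F along x,y -1.6 -14.5
```

Request:
drive_tool(motion=[[[0, 2, 0], [0, 0, 0], -1], [[0, 3, -4], [0, 0, 0], -1], [[0, 4, -3], [0, 0, -10], -1], [[0, 0, 0], [0, 0, -10], -1], [[0, 0, 0], [0, 0, -10], -1], [[0, 0, 0], [0, 0, -10], -1], [[0, 0, 0], [0, 0, -10], -1], [[0, 0, 0], [0, 0, -10], -1], [[0, 0, 0], [0, 0, -10], -1], [[0, 0, 0], [0, 0, -10], -1], [[0, 0, 0], [0, 0, -10], -1]])

```text
time: 76.65
position: [0.6369, 0.0133, 0.2845]
tool_rot: [-2.078, -2.345, 0.002]
ft_force: [0.2, 0.8, -0.5]
grip_width: 0.002
grip_force: 0.0
```

```bash
python3 - <<'E'
from h import *
m=np.array([.6386,.010]);y=np.array([-.1132,.9936]);x=np.array([.9936,.1132]);print(m+.125*x-.056*y)
E
python3 d.py .7691 -.0315 .201 6.5
```

```text
[ 0.7691392 -0.0314916]
76.65 pos [0.6369 0.0133 0.2845] yaw 6.93 tilt [-0.007  0.004] w 0.002 gf 0.0 F [ 0.2  0.8 -0.5]
shift [-6.09 12.63  8.24] turn z 0.4 shift if turned first [-5.95 12.62  8.35]
track mm -1.3 3.5 F along x,y 0.3 0.8
```

Run:
```python
from h import *
np.set_printoptions(precision=3,suppress=True)
k=1.5625
for z in (0,.1,.2): print(z,"top view: front edge low",atz("top",405/k,184/k,z),"upper",atz("top",408/k,127/k,z),atz("top",408/k,105/k,z))
# scene: corners (437,252) lower front right, (468,185) upper right
for p in [(437,252),(468,185),(430,248)]:
  for z in (0,.1,.2): print(p,z,atz("scene",p[0]/k,p[1]/k,z))
for q in ((405,184),(408,127)):
  for p in [(437,252),(468,185),(440,225)]: print(q,p,tri((q[0]/k,q[1]/k),(p[0]/k,p[1]/k)))
```

```text
0 top view: front edge low [ 0.82  -0.025  0.   ] upper [ 0.956 -0.031  0.   ] [ 1.009 -0.031  0.   ]
0.1 top view: front edge low [ 0.79  -0.025  0.1  ] upper [ 0.915 -0.03   0.1  ] [ 0.964 -0.03   0.1  ]
0.2 top view: front edge low [ 0.759 -0.024  0.2  ] upper [ 0.874 -0.029  0.2  ] [ 0.919 -0.029  0.2  ]
(437, 252) 0 [0.848 0.001 0.   ]
(437, 252) 0.1 [ 0.758 -0.033  0.1  ]
(437, 252) 0.2 [ 0.667 -0.067  0.2  ]
(468, 185) 0 [1.123 0.03  0.   ]
(468, 185) 0.1 [ 1.009 -0.007  0.1  ]
(468, 185) 0.2 [ 0.895 -0.043  0.2  ]
(430, 248) 0 [0.853 0.022 0.   ]
(430, 248) 0.1 [ 0.762 -0.014  0.1  ]
(430, 248) 0.2 [ 0.671 -0.049  0.2  ]
(405, 184) (437, 252) (array([ 0.801, -0.021,  0.055]), np.float64(0.00856113578994855))
(405, 184) (468, 185) (array([ 0.738, -0.056,  0.32 ]), np.float64(0.072194316025884))
(405, 184) (440, 225) (array([ 0.769, -0.027,  0.173]), np.float64(0.0064218323957773394))
(408, 127) (437, 252) (array([ 0.965,  0.002, -0.093]), np.float64(0.08557395785290128))
(408, 127) (468, 185) (array([ 0.875, -0.039,  0.211]), np.float64(0.02203385875327509))
(408, 127) (440, 225) (array([ 0.917, -0.006,  0.048]), np.float64(0.060636615243692266))
```

Request:
drive_tool(motion=[[[0, 0, 0], [0, 0, 10], -1], [[0, 0, 0], [0, 0, 10], -1], [[0, 0, 0], [0, 0, 10], -1], [[0, 0, 0], [0, 0, 10], -1], [[0, 0, 0], [0, 0, 10], -1], [[0, 0, 0], [0, 0, 10], -1], [[0, 0, 0], [0, 0, 10], -1], [[0, 0, 0], [0, 0, 10], -1], [[0, 0, 0], [0, 0, 10.4], -1], [[3.9, 2.1, 0], [0, 0, 0], -1], [[3.9, 2.1, 0], [0, 0, 0], -1], [[3.9, 2, 0], [0, 0, 0], -1]])

```text
time: 78.15
position: [0.7615, -0.0358, 0.2832]
tool_rot: [-3.131, -0.171, 0.01]
ft_force: [0.5, -0.2, 0.7]
grip_width: 0.007
grip_force: 0.0
```

Request:
drive_tool(motion=[[[0, 0, 0], [0, 0, 0], -1], [[0, 0, 2], [0, 0, 0], -1]])

```text
time: 78.4
position: [0.7604, -0.0372, 0.2649]
tool_rot: [-3.134, -0.168, 0.006]
ft_force: [-0.4, 0.2, 0.1]
grip_width: 0.006
grip_force: 0.0
```

```bash
python3 d.py .7562 -.0335 .201 -83.5
```

```text
78.4 pos [ 0.7604 -0.0372  0.2649] yaw -83.87 tilt [-0.004  0.003] w 0.006 gf 0.0 F [-0.4  0.2  0.1]
shift [-0.35 -0.39  6.39] turn z -0.4 shift if turned first [-0.37 -0.42  6.39]
track mm 115.6 -60.7 F along x,y -0.4 0.2
```

Request:
drive_tool(motion=[[[0, -0.4, 3], [0, 0, -0.4], -1], [[0, 0, 3.3], [0, 0, 0], -1], [[-1.2, 0, 0], [0, 0, 0], -1], [[-1.2, 0, 0], [0, 0, 0], -1], [[-1.2, 0, 0], [0, 0, 0], -1], [[-1.2, 0, 0], [0, 0, 0], -1], [[-1.2, 0, 0], [0, 0, 0], -1], [[-1.2, 0, 0], [0, 0, 0], -1], [[-1, 0, 0], [0, 0, 0], -1], [[0, 0, 0], [0, 0, 0], -1]])

```text
time: 79.65
position: [0.6773, -0.0429, 0.2023]
tool_rot: [-3.134, -0.178, 0.008]
ft_force: [0.7, -0.3, 0.2]
grip_width: 0.008
grip_force: 0.0
```

```bash
python3 d.py
```

```text
79.65 pos [ 0.6773 -0.0429  0.2023] yaw -83.51 tilt [-0.005  0.002] w 0.008 gf 0.0 F [ 0.7 -0.3  0.2]
track mm 32.5 -56.9 F along x,y 0.7 -0.4
```

Request:
drive_tool(motion=[[[-1, 0, 0], [0, 0, 0], -1], [[-1, 0, 0], [0, 0, 0], -1], [[0, 0, 0], [0, 0, 0], -1], [[1, 1, 0], [0, 0, 0], -1], [[0, 2.5, -0.5], [0, 0, 0], -1], [[-1.5, 0, 0], [0, 0, 0], -1], [[-1.5, 0, 0], [0, 0, 0], -1], [[0, 0, 0], [0, 0, 0], -1]])

```text
time: 80.65
position: [0.6419, -0.0843, 0.2074]
tool_rot: [-3.136, -0.174, 0.009]
ft_force: [-0.7, -0.2, 0.0]
grip_width: 0.007
grip_force: 0.0
```

```bash
python3 d.py
python3 - <<'E'
from h import *
t=avg("top",6)
z=lambda im,x,y,w,h,k:cv2.resize(np.clip(im[y:y+h,x:x+w,::-1]*1.1,0,255).astype(np.uint8),(int(w*k),int(h*k)),interpolation=cv2.INTER_CUBIC)
s=avg("scene",6)
np.save("s5.npy",s)
E
```

```text
80.65 pos [ 0.6419 -0.0843  0.2074] yaw -83.63 tilt [-0.005  0.   ] w 0.007 gf 0.0 F [-0.7 -0.2  0. ]
track mm -7.4 -94.0 F along x,y -0.7 -0.1
```

Request:
drive_tool(motion=[[[0, -1.5, 0], [0, 0, 0], -1], [[0, -0.8, 0], [0, 0, 0], -1], [[-0.7, -1.1, 0], [0, 0, 0], -1], [[-1, -1.2, 0], [0, 0, 0], -1], [[-0.7, -1.3, 0], [0, 0, 0], -1], [[-0.5, -1.4, 0], [0, 0, 0], -1], [[-0.2, -1.2, 0], [0, 0, 0], -1], [[0, 0, 0], [0, 0, 0], -1]])

```text
time: 82.25
position: [0.6019, 0.0009, 0.2075]
tool_rot: [-3.133, -0.183, 0.008]
ft_force: [0.7, 0.1, -0.2]
grip_width: 0.006
grip_force: 0.0
```

```bash
python3 d.py
```

```text
82.25 pos [0.6019 0.0009 0.2075] yaw -83.33 tilt [-0.005  0.003] w 0.006 gf 0.0 F [ 0.7  0.1 -0.2]
track mm -37.5 -4.9 F along x,y 0.7 0.0
```

Push on until the shut stop is felt.

Request:
drive_tool(motion=[[[-0.1, -0.4, 0], [0, 0, 0], -1], [[0, -0.4, 0], [0, 0, 0], -1], [[0, 0, 0], [0, 0, 0], -1]])

```text
time: 82.62
position: [0.6, 0.0065, 0.2076]
tool_rot: [-3.135, -0.178, 0.008]
ft_force: [1.0, -0.2, 0.7]
grip_width: 0.005
grip_force: 0.1
```

```bash
python3 d.py
python3 - <<'E'
from h import *
s=avg("scene",6);t=avg("top",6)
z=lambda im,x,y,w,h,k:cv2.resize(np.clip(im[y:y+h,x:x+w,::-1]*1.1,0,255).astype(np.uint8),(int(w*k),int(h*k)),interpolation=cv2.INTER_CUBIC)
# dark peg pixels seen by scene, near the mouth
for q in (0,.3,.6,1.0):
    P=np.array([.6386,.010])+(.041-.08*np.cos(q))*np.array([.9936,.1132])+(.014-.08*np.sin(q))*np.array([-.1132,.9936])-.004
    u,v=proj("scene",[*P,.14]).round().astype(int);print(q,u,v,s[v-1:v+2,u-1:u+2].mean().round())
E
```

```text
82.62 pos [0.6    0.0065 0.2076] yaw -83.5 tilt [-0.005  0.002] w 0.005 gf 0.1 F [ 1.  -0.2  0.7]
track mm -38.7 0.9 F along x,y 1.0 -0.3
0 247 180 29.0
0.3 254 181 158.0
0.6 261 180 209.0
1.0 270 177 155.0
```

Request:
drive_tool(motion=[[[0, -0.3, 0], [0, 0, 0], -1], [[0, -0.3, 0], [0, 0, 0], -1], [[0, -0.3, 0], [0, 0, 0], -1], [[0, 0, 0], [0, 0, 0], -1]])

```text
time: 83.72
position: [0.5995, 0.0082, 0.208]
tool_rot: [3.128, 0.169, -0.004]
ft_force: [2.9, -15.0, -4.6]
grip_width: 0.009
grip_force: 7.1
```

```bash
python3 d.py
```

```text
83.72 pos [0.5995 0.0082 0.208 ] yaw -83.8 tilt [-0.002 -0.009] w 0.009 gf 7.1 F [  2.9 -15.   -4.6]
track mm -39.0 2.6 F along x,y 1.2 -15.3
```

Request:
drive_tool(motion=[[[0, 1.5, 0], [0, 0, 0], -1], [[0, 3, 0], [0, 0, 0], -1], [[0, 3, -4], [0, 0, 0], -1], [[-2, 4, -4], [0, 0, 0], -1], [[-3, 5, 0], [0, 0, 0], -1], [[0, 5, 0], [0, 0, 0], -1], [[0, 5, 0], [0, 0, 0], -1], [[0, 5, 0], [0, 0, 0], -1], [[0, 0, 0], [0, 0, 0], -1]])

```text
time: 84.85
position: [0.5831, -0.3085, 0.287]
tool_rot: [3.137, 0.166, -0.01]
ft_force: [-0.3, 0.1, -0.4]
grip_width: 0.008
grip_force: 0.0
```

Run:
```python
from h import *
o=np.zeros((600,800,3),np.uint8)
s=avg("scene",8);t=avg("top",8);np.save("t6.npy",t)
z=lambda im,x,y,w,h,k:cv2.resize(np.clip(im[y:y+h,x:x+w,::-1]*1.1,0,255).astype(np.uint8),(int(w*k),int(h*k)),interpolation=cv2.INTER_CUBIC)
o[:300]=z(t,158,140,133,50,6)[:300,:798].copy() if 0 else cv2.resize(z(t,158,140,133,50,6),(800,300))
o[300:600]=cv2.resize(z(s,170,140,133,50,6),(800,300))
cv2.imwrite("pics/c11.png",o)
```

```text
(no output)
```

View pics/c11.png

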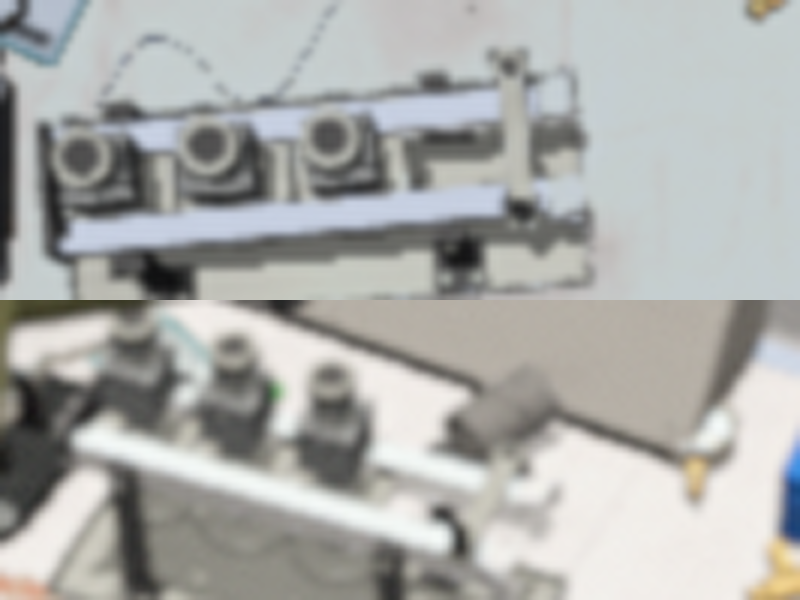

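```bash
python3 -c "
from bench import ctrl
print(ctrl.close_job())"
```

```text
the job is handed in; nothing more can be done
None
```

The job is handed in after about 85 s of robot time. All three pistons are fully down in their own hangers, the three hangers are tight against the stop, and the keeper is fully shut. One hanger slipped out of the grip just inside the mouth and was pushed the rest of the way with closed fingers.

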